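Unlock the packing bench's power box with its crank key and swing the cover open

ROBOT

A 6-joint arm with a two-finger parallel gripper is mounted at the origin on the work surface. World frame = base frame: x ahead of the robot, y to its left, z up, the work surface at z = 0. Lengths are in m, angles in degrees, forces in N, time in s.
With the tool pointing down it reaches from about 0.4 to 0.925 m from the base axis. Payload 3.4 kg.
Tool frame: the origin (TCP) lies between the finger pads; the fingertips stand 17 mm ahead of it and the grasp point (between the pads) lies 2 mm behind it; z points along the fingers, x is the direction in which the jaws open and shut, and the axes are right-handed (so a half turn about z gives the same grasp; the last joint's range is limited). The gripper opens to 85 mm and grips with 20 to 120 N. Pads are 22 mm wide; open, the fingers measure 114 mm over their backs; the gripper's body (76 mm by 85 mm) begins 54 mm behind the grasp point. The pads swing forward as they close: fully open they stand 13 mm farther back than shut.
Start: joints at [68.726, 17.578, 86.31, -0, 76.112, -4.211], TCP at [0.169, 0.55, 0.248] pointing down, gripper open.
Joint ranges: [-179.03, 179.03], [-60, 130.46], [8.19, 133.38], [-81.62, 261.62], [5.75, 156.47], [-153.77, 153.77]. Speed limits (degrees/s): [147.25, 147.25, 180, 180, 180, 180].

INTERFACE

Orientations are given as [roll, pitch, yaw] about the fixed x, y, z axes, in that order (R = Rz(yaw) Ry(pitch) Rx(roll)).
In Python, from plant import env gives the robot as it stands.
- The arm moves only by the tool jog_arm, never from a script. Its argument "deltas" is one flat list of numbers, 7 for each row, row after row: the shift along the tool's x, y, z in units of 25 mm (1.0 is 25 mm), then the turn, a rotation vector about the tool's x, y, z in units of 6 degrees (1.0 is 6 degrees), then the closure, from -1 (fully open) to 1 (shut), so that 0 is half open. In form: [x, y, z, ax, ay, az, grip, x, y, z, ax, ay, az, grip, ...]. A call has 1 to 12 rows; each row is the pose to reach, as a shift and turn from the pose measured when the call began, along the tool's axes at that moment; what a row does not reach only later rows make up. A row lasts 1/12 s, in which the tool goes at most 41.7 mm and 7.16 degrees, less where a joint would pass 70% of its speed; a pose out of reach is approached as far as the arm can. A call with a gripper value outside its range is refused whole. The fingers move at their own pace and stop on an object; the grip force is fixed at half the most. Time passes only in rows, so rows that repeat a pose let the fingers close. It gives the time, the measured TCP pose, the force and the opening at its end, in the units of the state.
- env.observe(): the state, without advancing time (a new reading comes with each control period).
- env.read_camera(name): name is "scene" or "top" or "wrist"; returns a dict with "frame" (400x640x3 uint8, blue, green, red), "fovy" (degrees; the focal length in pixels is half the picture's height over the tangent of half this angle, whatever the lens; pixels are square), "cx", "cy" (the principal point, pixels), "extrinsics" (4x4, takes a point from camera to world coordinates). Camera axes: x right, y down, z forward; pixel columns grow to the right and rows downward; lengths in m; the calibration is good to about 2 mm. The wrist camera is an equidistant fisheye: a pixel r from the principal point sees the ray r / f radians off the axis. A picture is of the moment at which its call begins. There is no depth.
- env.hand_in(): hands the job in, once; it reports no verdict.
The state is a dict: "clock": time; "joint_positions": joint angles; "qd": joint speeds; "tau": joint torques, N m; "tool_pos": TCP position; "eef_rot": TCP orientation; "force": force on the tool from outside, world axes, zero at the start; "torque": the same for the moment, N m; "opening": finger opening in m.
Only numpy, scipy, OpenCV 4.12 (cv2) and the standard library are available. Lean on these libraries where they do the work, as an engineer would, in place of code of your own. Each camera call takes 0.05 s, during which the arm holds its last target.

TASK

Take the crank key from its wooden holder, push it fully home in the cam latch of the grey power box and use it to turn the latch a quarter turn clockwise. Then swing the box's cover up by its handle until it stands well open by itself, with the key left fully home in the latch, and do not knock or shift the other things on the bench.

Things in the scene. Friction and masses are not known exactly. Their poses are not given: they have to be found in the camera images.
- key: Loose steel crank key, about 145 g, upright in the holder at the start. Origin on its turning axis, under its flange; z up along the axis, x along the crank arm to the knob. Above the origin: flange 30 across, 4 thick; arm 14 wide, z = 4 to 14, to x = 74; block 14 x 24 x 14 at x = -28 to -14 balances it; knob; thin post with a sleeve on the axis.
- key_tip (a point): Tip of the key's bit, 27 mm under the key's origin, axes as key. The bit: a round core 11 across to z = -21, tapering to 4 across at the tip, and two flat wings in line with the crank, 20 over both (key x), 6 thick, from z = 0 to -14. Round nose first, then the wings enter.
- key_sleeve (a point): Middle of the key's black sleeve, on the axis 49 mm above the key's origin: 16 across, key z = 36 to 62. Axes as key. It swivels on the post (slips at 0.03 N m): by it the key can be lifted, carried, yawed and pushed in, but the latch cannot be turned by it.
- key_knob (a point): Middle of the round knob, rigid on the crank arm, 65 mm from the key's axis and 27 mm above its origin: 14 across, key z = 14 to 40. Axes as key. To turn the latch, let go of the sleeve, take this knob and swing it on an arc about the latch's axis.
- holder: Fixed plywood key holder, 60 wide, x = -40 to 94. Origin on the bench under the stored key's axis, x along its crank. The key's flange rests on top, 36 up, bit in a bore 23 across; crank sunk in a groove (cheeks 50 high), knob between walls 76 high (x = 52 to 94): grip the sleeve, fingers closing along holder y, and lift 60 mm to clear.
- latch_mouth (a point): Centre of the mouth of the latch's keyway on top of the steel rotor, 4 mm above the cover: a 14 mm square well with a slot 8.5 wide, 23 long across it, 32 deep. Key fully home: its origin is here, flange on the rotor. Cover axes: z out of the cover (up when shut), x from handle edge to hinge, y along the hinge; they do NOT turn with the rotor.
- latch_cam (a point): On the latch's axis, 35 mm under the mouth. The slot starts up to 0.45 rad either way from the cover's y; this angle is not reported. A key over about 0.12 rad off it stops 12 to 14 mm short, nose in: lift a little, yaw, try again. Put the crank towards cover +y: it then ends towards +x, clear of the handle.
- box: Grey sheet-steel power box, 220 (x) x 250 (y) x 95, fixed; origin under its centre, x towards the hinge side. Its latch needs 0.35 N m, turns clockwise seen from above to a hard stop 1.57 rad from the slot along y, and stays where left; the cam is clear of the frame beyond about 1.1 rad. The key has about 0.12 rad of play each way.
- cover_handle (a point): Middle of the cover's handle: a round steel bar 10 across, 90 long along cover y, its centre 34 mm above the cover's face, 30 mm from the free edge and 120 mm in -y from the latch. Axes as the cover.
- cover_hinge (a point): Middle of the cover's hinge line, which runs along y, axes as the cover. The handle lies 190 mm from it in -x and 40 mm in z, the latch 180 mm in -x and 60 mm in +y. The cover is 220 x 250 x 6 mm.
- cover (a joint): Opening angle of the cover, rad: 0 shut, grows as the free edge rises, stop at 1.15. Held shut by the cam until the latch is turned. The hinge is stiff (1.1 N m): the cover stays where it is left and takes about 10 N at the handle to raise.
- dispenser: Bystander: desk tape dispenser, heavy, 130 x 60 x 90 mm. Origin at the centre of its underside.
- tape_roll: Bystander: roll of packing tape lying flat, 90 across, 48 high mm. Origin at the centre of its underside.
- label_roll: Bystander: roll of paper labels standing on end, 70 across, 55 high mm. Origin at the centre of its underside.
- spray_can: Bystander: upright can, 60 across, 170 high mm. Origin at the centre of its underside.
- carton_a: Bystander: closed carton 110 x 90 x 70 mm. Origin at the centre of its underside.
- carton_b: Bystander: closed carton 70 x 100 x 45 mm. Origin at the centre of its underside.
- cutter: Bystander: box cutter lying flat, 150 x 22 x 14 mm. Origin at the centre of its underside.
Things that resemble listed ones, but are neither listed nor needed, are in the scene too. Of the things like the key, leave any that is green; of the rest the smaller one is meant.

How it is judged (in metres and radians):
On the way:
1. the key is fully home in the latch (flange within 4 mm of the rotor) while the cover is still shut (distance between key and latch_mouth below 0.004 m and value of joint cover below 0.05 rad), for 0.2 s.
At the end, for the whole second after the job is handed in: The cover stands open by more than 0.9 rad (about 52 degrees) with the key still in the latch, its flange within 8 mm of the rotor, and at rest (value of joint cover above 0.9 rad and distance between key and latch_mouth below 0.008 m and linear speed of key below 0.03 m/s); the robot touches nothing.
It fails at once if one of the other loose things on the bench is shifted by more than 40 mm (distance of any of dispenser, tape_roll, label_roll, spray_can, carton_a, carton_b, cutter from where it was at the start of the episode above 0.04 m).
It fails at once if one of them is tipped over (angle between any of dispenser, tape_roll, label_roll, spray_can, carton_a, carton_b, cutter's own z axis and vertical above 0.5 rad).
It also fails if it takes over 72 s, if anything falls off the work surface, if the arm or the gripper's body presses on something with over 40 N, if the wrist force passes 120 N, or if a joint passes its speed limit or range.

## Working session

There is one attempt and no reset: what is moved stays moved. The work goes in short steps, Python scripts to look and compute and a tool call to move; the robot and the scene stay as the last step left them, time stands still between calls to the robot, and variables do not carry over. Pictures are saved under pics/ and viewed, and the job is handed in when it is done.

Besides the shell and the picture viewer there is one more tool, called as a command line: name --argument value ..., lists and objects as JSON in quotes. jog_arm: Moves the arm, as the interface text tells. Its arguments: {"type":"object","properties":{"deltas":{"type":"array"}},"required":["deltas"]}

```bash
ls; mkdir -p pics
python3 - <<'E'
from plant import env
import cv2
print(env.observe())
for n in ["scene","top","wrist"]:
    c=env.read_camera(n); cv2.imwrite(f"pics/{n}0.png",c["frame"]); print(n,c["fovy"],c["cx"],c["cy"],c["extrinsics"].round(4).tolist() if hasattr(c["extrinsics"],'round') else c["extrinsics"])
E
```

```text
pics
{'clock': 0.0, 'joint_positions': array([ 6.87265278e+01,  1.76227893e+01,  8.63810800e+01,  1.17867156e-03,
        7.61117867e+01, -4.21090358e+00]), 'qd': array([-0.1234122 , -0.0368405 ,  0.06900234,  0.01196173, -0.07082926,
        0.02967203]), 'tau': array([-6.03798144e-04, -4.57549202e+01, -2.51914465e+01,  1.30164544e-04,
        1.35340303e-02, -9.40266744e-06]), 'tool_pos': array([0.16849418, 0.54908781, 0.24739422]), 'eef_rot': array([-1.79990367e+02,  1.15259753e-01,  7.29371570e+01]), 'force': array([-0.05110967,  0.95420665, -0.17457869]), 'torque': array([-0.0212379 , -0.00215538,  0.03034868]), 'opening': 0.08571151019575204}
scene 51.590181757576346 320.64480412928583 199.6063182421097 [[0.1035, 0.754, -0.6486, 1.2391], [0.9945, -0.09, 0.0541, -0.0632], [-0.0175, -0.6507, -0.7592, 0.9302], [0.0, 0.0, 0.0, 1.0]]
top 54.97741911042771 328.29454247729313 203.15591007220976 [[0.0089, -0.9886, 0.1506, 0.3813], [-0.9999, -0.0078, 0.008, -0.0246], [-0.0067, -0.1507, -0.9886, 1.0011], [0.0, 0.0, 0.0, 1.0]]
wrist 65.70646984690485 314.1834848358778 201.1635862086076 [[0.2945, 0.9059, 0.3045, 0.0909], [0.9557, -0.2785, -0.0958, 0.5722], [-0.002, 0.3192, -0.9477, 0.3746], [0.0, 0.0, 0.0, 1.0]]
```

View pics/scene0.png

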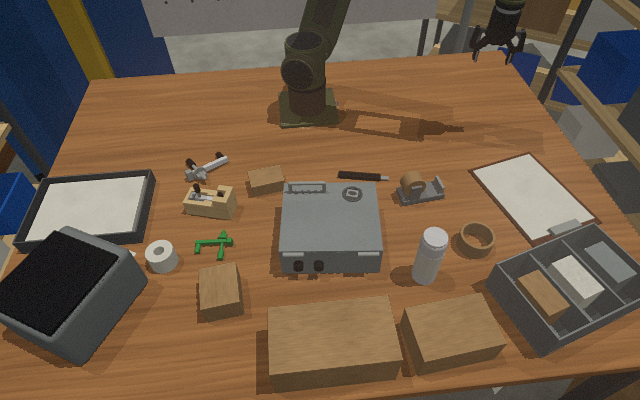

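View pics/top0.png

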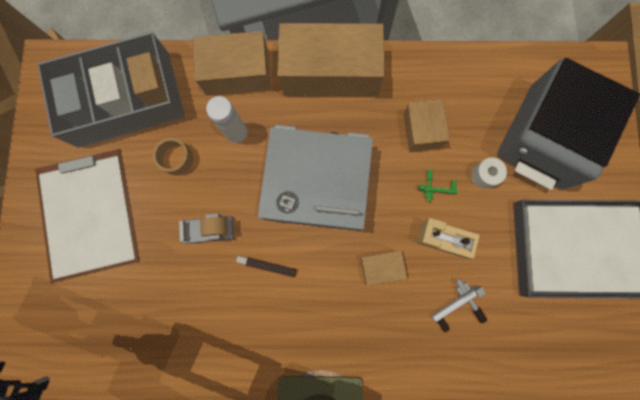

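View pics/wrist0.png

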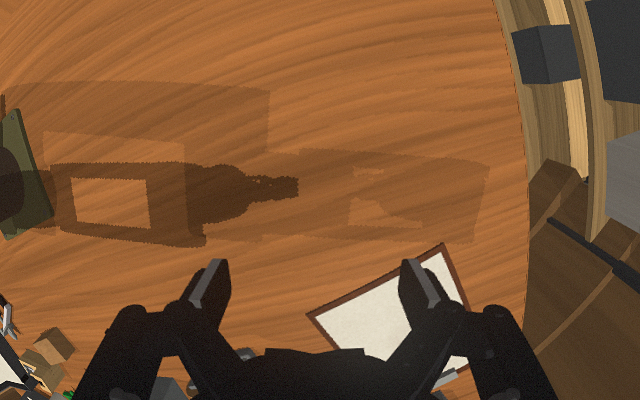

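```bash
cat > h.py <<'E'
import numpy as np, cv2
from plant import env
def f(c): return 200/np.tan(np.radians(c["fovy"])/2)
def ray(c,u,v):
    F=f(c); d=np.array([(u-c["cx"])/F,(v-c["cy"])/F,1.0]); E=np.array(c["extrinsics"]); return E[:3,3],E[:3,:3]@d
def rayf(c,u,v):
    F=f(c); a=np.array([u-c["cx"],v-c["cy"]]); r=np.hypot(*a); t=r/F; E=np.array(c["extrinsics"])
    d=np.array([*(a/max(r,1e-9)*np.sin(t)),np.cos(t)]); return E[:3,3],E[:3,:3]@d
def plane(o_d,z):
    o,d=o_d; return o+d*(z-o[2])/d[2]
def tri(a,b):
    A=[];B=[]
    M=np.zeros((3,3));y=np.zeros(3)
    for o,d in(a,b):
        d=d/np.linalg.norm(d);P=np.eye(3)-np.outer(d,d);M+=P;y+=P@o
    p=np.linalg.solve(M,y)
    r=[np.linalg.norm(np.cross(p-o,d/np.linalg.norm(d))) for o,d in(a,b)]
    return p,r
def proj(c,p,fish=False):
    E=np.array(c["extrinsics"]);q=E[:3,:3].T@(np.asarray(p)-E[:3,3]);F=f(c)
    if fish:
        r=np.hypot(q[0],q[1]);t=np.arctan2(r,q[2]);return c["cx"]+F*t*q[0]/r,c["cy"]+F*t*q[1]/r
    return c["cx"]+F*q[0]/q[2],c["cy"]+F*q[1]/q[2]
def crop(c,x0,y0,x1,y1,s,name):
    cv2.imwrite("pics/"+name,cv2.resize(c["frame"][y0:y1,x0:x1],None,fx=s,fy=s,interpolation=cv2.INTER_CUBIC))
E
python3 - <<'E'
from h import *
import cv2,numpy as np
t=cv2.imread("pics/top0.png");s=cv2.imread("pics/scene0.png")
def cr(i,x0,y0,x1,y1,k): return cv2.resize(i[y0:y1,x0:x1],None,fx=k,fy=k,interpolation=cv2.INTER_CUBIC)
a=cr(t,400,200,500,270,8);b=cr(s,170,145,270,220,8)
cv2.imwrite("pics/a.png",a);cv2.imwrite("pics/b.png",b)
cv2.imwrite("pics/c.png",cr(t,250,115,385,240,5)[:600]);cv2.imwrite("pics/d.png",cr(s,265,165,395,280,5))
E
```

```text
(no output)
```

View pics/a.png

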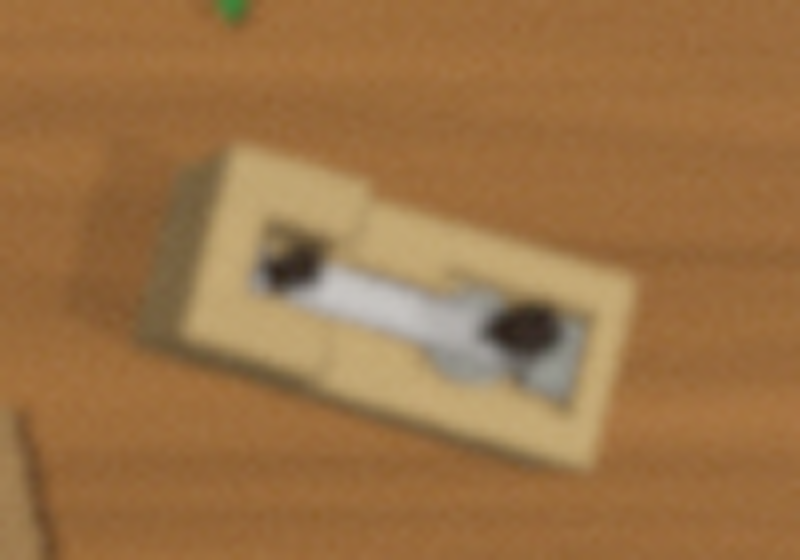

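View pics/b.png

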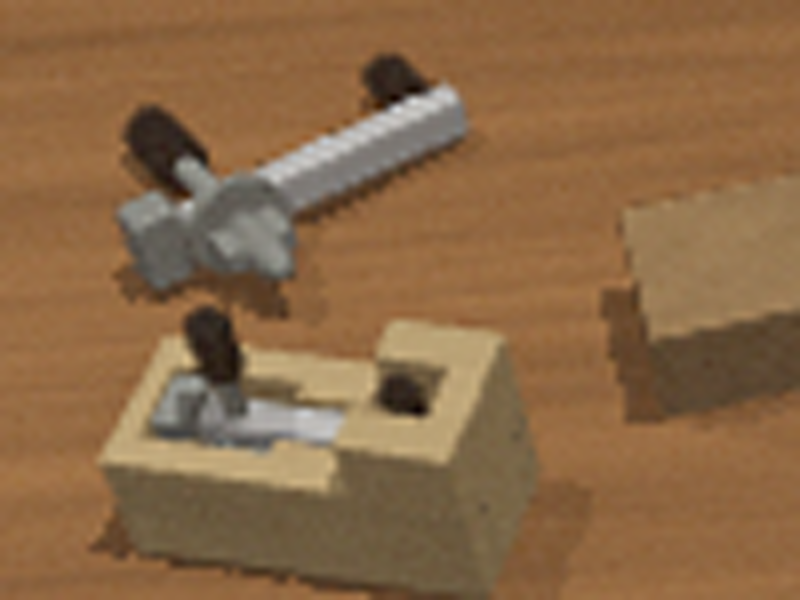

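View pics/c.png

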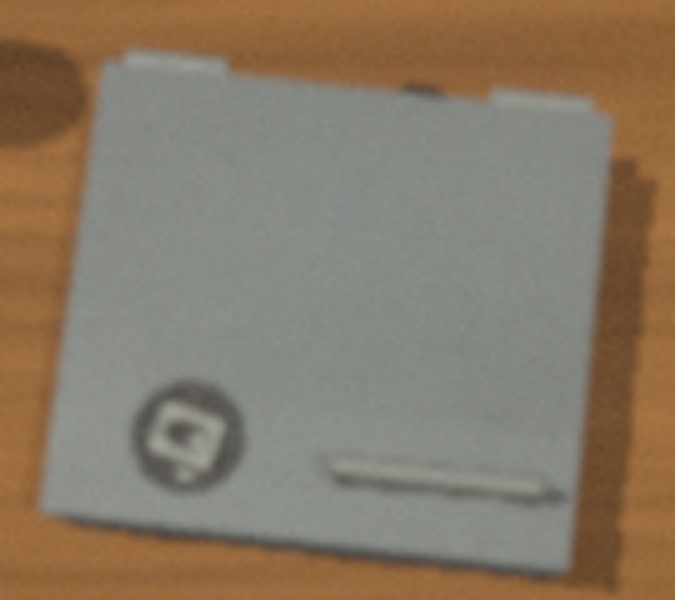

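View pics/d.png

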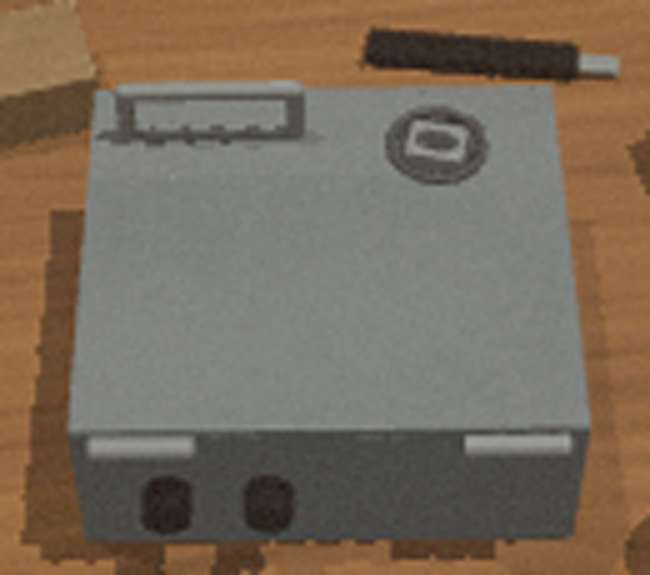

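Run:
```python
from h import *
T=env.read_camera("top");S=env.read_camera("scene")
ta=lambda x,y:ray(T,400+x/8,200+y/8)
sb=lambda x,y:ray(S,170+x/8,145+y/8)
tc=lambda x,y:ray(T,250+x/5,115+y/5)
sd=lambda x,y:ray(S,265+x/5,165+y/5)
P=lambda *a:[np.round(q,4) for q in a]
print("sleeve mid",tri(ta(523,329),sb(213,345)))
A=plane(ta(235,145),.076);B=plane(ta(183,342),.076);C=plane(ta(637,278),.05);D=plane(ta(592,470),.05)
print(*P(A,B,C,D)); 
for a,b in((A,C),(B,D)): d=a-b; print(np.hypot(*d[:2]),np.degrees(np.arctan2(d[1],d[0])))
for a,b in((A,B),(C,D)): d=a-b; print("w",np.hypot(*d[:2]),np.degrees(np.arctan2(d[1],d[0])))
m=(A+B)/2;n=(C+D)/2;u=(m-n)[:2];u/=np.hypot(*u); print("axis from ends",n[:2]+u*.04, m[:2]-u*.094, np.degrees(np.arctan2(u[1],u[0])))
# scene corners: tall: (503,335),(455,462) ; (385,320) low end:(170,340 back corner),(100,460)
A2=plane(sb(503,335),.076);B2=plane(sb(445,465),.076);C2=plane(sb(165,340),.05);D2=plane(sb(100,460),.05)
print(*P(A2,B2,C2,D2)); m=(A2+B2)/2;n=(C2+D2)/2;u=(m-n)[:2];u/=np.hypot(*u);print("scene",n[:2]+u*.04, m[:2]-u*.094,np.degrees(np.arctan2(u[1],u[0])))
print("knob",plane(ta(292,263),.071),plane(sb(405,392),.076))
# box
c=[plane(tc(*q),.095+.0) for q in((103,62),(610,115),(570,570),(42,512))]
print(*P(*c))
c2=[plane(sd(*q),.095) for q in((68,432),(590,432),(553,88),(95,90))]
print(*P(*c2))
print("latch",tri(tc(188,436),sd(437,145)),plane(tc(188,436),.102),plane(sd(437,145),.102))
print("handle",[tri(tc(335,466),sd(298,90)),tri(tc(548,492),sd(122,90))])
```

```text
sleeve mid (array([ 0.43251467, -0.34221651,  0.08337012]), [np.float64(0.0011167411378491226), np.float64(0.0011167411378492384)])
[ 0.4876 -0.2617  0.076 ] [ 0.4282 -0.2443  0.076 ] [ 0.4503 -0.3907  0.05  ] [ 0.3916 -0.3741  0.05  ]
0.13432849636682184 73.90984150282169
0.13480828009095858 74.27145951918509
w 0.061877017348206574 -16.27478496022681
w 0.06102650128082228 -15.829424482832206
axis from ends [ 0.43195624 -0.34394699] [ 0.43211185 -0.34340101] 74.09097283598777
[ 0.4333 -0.2421  0.076 ] [ 0.4912 -0.2597  0.076 ] [ 0.3965 -0.3696  0.05  ] [ 0.4518 -0.3867  0.05  ]
scene [ 0.43562866 -0.33980772] [ 0.43528192 -0.3409651 ] 73.32216694470833
knob [ 0.45246849 -0.27902925  0.071     ] [ 0.45617457 -0.27503734  0.076     ]
[0.7068 0.1264 0.095 ] [ 0.6814 -0.1228  0.095 ] [ 0.4583 -0.1021  0.095 ] [0.4838 0.1483 0.095 ]
[ 0.6768 -0.1211  0.095 ] [0.7056 0.1277 0.095 ] [0.4822 0.1526 0.095 ] [ 0.4535 -0.0978  0.095 ]
latch (array([0.52022602, 0.08074639, 0.09990116]), [np.float64(0.0014533211422198488), np.float64(0.0014533211422198503)]) [0.51979058 0.07904397 0.102     ] [0.5219729  0.08184989 0.102     ]
handle [(array([0.50179422, 0.0089849 , 0.13271362]), [np.float64(0.0009396325459781513), np.float64(0.0009396325459781447)]), (array([ 0.49066295, -0.08555322,  0.13308112]), [np.float64(0.0034485522856071904), np.float64(0.003448552285607133)])]
```

jog_arm --deltas '[-1, 1.15, 0, 0, 0, 0.8, -1, -2, 2.3, 0, 0, 0, 1.6, -1, -3, 3.45, 0, 0, 0, 2.4, -1, -4, 4.6, 0, 0, 0, 3.2, -1, -5, 5.75, 0, 0, 0, 4, -1, -6, 6.9, 0, 0, 0, 4.8, -1, -7, 8, 0, 0, 0, 5.6, -1, -8, 9.2, 0, 0, 0, 6.4, -1, -9, 10.35, 0, 0, 0, 7.2, -1, -10, 11.5, 0, 0, 0, 8, -1, -11, 12.6, 0, 0, 0, 8.8, -1, -12, 13.8, 0, 0, 0, 9.6, -1]'

```text
clock: 1.25
tool_pos: [0.4106, 0.1597, 0.2483]
eef_rot: [180.0, 0.0, 15.1]
force: [0.8, 0.8, -0.7]
opening: 0.0852
```

```bash
cat >> h.py <<'E'
from scipy.spatial.transform import Rotation as R
def go(p,yaw=None,Rt=None):
    o=env.observe();R0=R.from_euler("xyz",o["eef_rot"],degrees=True)
    if Rt is None: Rt=R.from_euler("xyz",[180,0,yaw],degrees=True)
    d=R0.inv().apply(np.asarray(p)-o["tool_pos"])/.025
    r=(R0.inv()*Rt).as_rotvec(degrees=True)/6
    print("clk",round(o["clock"],2),"pos",o["tool_pos"].round(4),"rot",o["eef_rot"].round(2),"F",o["force"].round(1),"T",o["torque"].round(2),"open",round(o["opening"],4),"q",o["joint_positions"].round(1))
    print("  d",d.round(2).tolist(),"r",r.round(2).tolist(),"rows>=",round(max(np.linalg.norm(d)*25/41.7,np.linalg.norm(r)*6/7.16),1))
E
python3 - <<'E'
from h import *
go([.512,0,.22],-5.8)
E
```

```text
clk 1.25 pos [0.4106 0.1597 0.2483] rot [1.7997e+02 3.0000e-02 1.5110e+01] F [ 0.8  0.8 -0.7] T [0.01 0.02 0.03] open 0.0852 q [ 15.8   6.7 101.1  -0.   72.2   0.7]
  d [2.25, 7.22, 1.13] r [0.01, 0.0, 3.48] rows>= 4.6
```

jog_arm --deltas '[0.4, 1.2, 0.2, 0, 0, 0.6, -1, 0.8, 2.4, 0.4, 0, 0, 1.2, -1, 1.2, 3.6, 0.6, 0, 0, 1.8, -1, 1.6, 4.8, 0.8, 0, 0, 2.4, -1, 1.9, 6, 1, 0, 0, 3, -1, 2.25, 7.2, 1.1, 0, 0, 3.5, -1, 2.25, 7.2, 1.1, 0, 0, 3.5, -1, 2.25, 7.2, 1.1, 0, 0, 3.5, -1]'

```text
clock: 1.92
tool_pos: [0.5124, -0.0008, 0.2204]
eef_rot: [180.0, 0.1, -6.0]
force: [0.1, 1.2, -0.7]
opening: 0.0853
```

Run:
```python
from h import *
c=env.read_camera("wrist");cv2.imwrite("pics/w1.png",c["frame"])
print(proj(c,[.52,.0805,.099],True))
u,v=map(int,proj(c,[.52,.0805,.099],True))
crop(c,u-45,v-40,u+45,v+40,8,"w1c.png")
```

```text
(np.float64(311.8299785904372), np.float64(99.67487193992194))
```

View pics/w1.png

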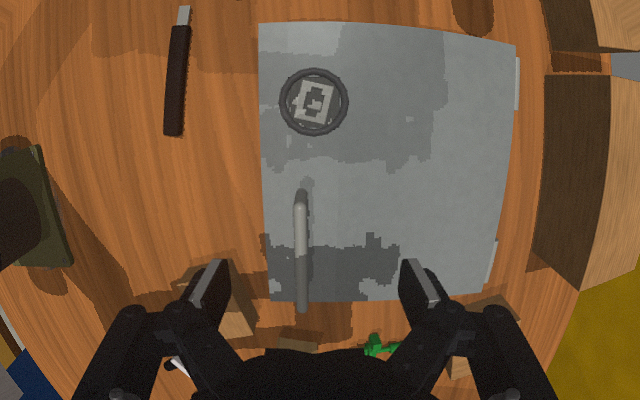

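View pics/w1c.png

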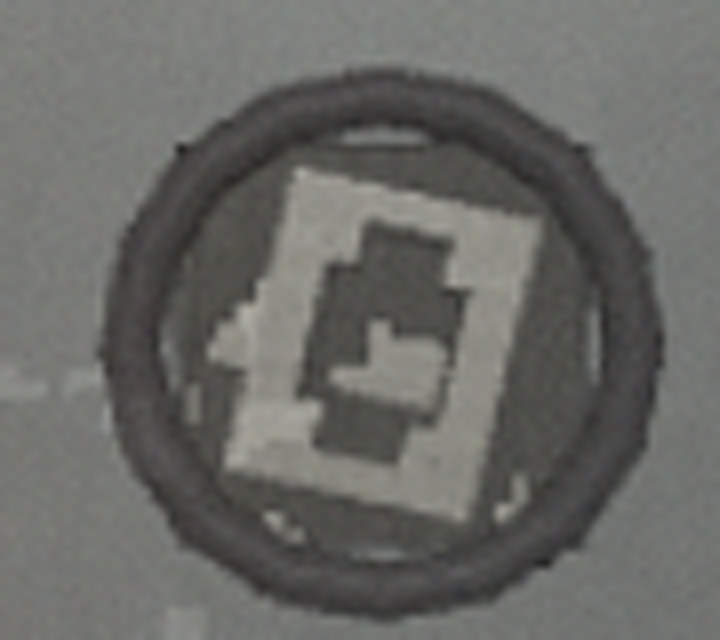

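The crop shows the rotor with its slot running from crop (408,232) to (362,458) and the dark mouth centred near (384,343). I'll measure the angle and centre from these.

Run:
```python
from h import *
c=env.read_camera("wrist")
g=lambda x,y:plane(rayf(c,266+(x+.0)/8,59+y/8),.099)
a,b=g(408,225),g(361,462);m=(a+b)/2;d=a-b
print("slot",a,b,m,np.hypot(*d[:2]),np.degrees(np.arctan2(d[1],d[0])))
q=[g(*p) for p in((298,165),(545,215),(470,525),(225,468))]
print("plate ctr",np.mean(q,0))
for i,j in((3,0),(2,1)): e=q[j]-q[i];print(np.hypot(*e[:2]),np.degrees(np.arctan2(e[1],e[0])))
print("ring ctr",plane(rayf(c,266+384/8,59+343/8),.095))
# cover edges in the wrist image
h=[plane(rayf(c,*p),.133) for p in((301,200),(304,306))];d=h[0]-h[1];print("handle",h,np.hypot(*d[:2]),np.degrees(np.arctan2(d[1],d[0])))
l=[plane(rayf(c,*p),.095) for p in((259,24),(272,299),(516,44),(484,291))];print(l)
for i,j in((1,0),(3,2)):e=l[i]-l[j];print(np.hypot(*e[:2]),np.degrees(np.arctan2(-e[1],-e[0])))
go([.4335,-.342,.22],-16.2)
```

```text
slot [0.52403659 0.09121568 0.099     ] [0.51692766 0.06804077 0.099     ] [0.52048213 0.07962822 0.099     ] 0.02424074467731034 72.94653679918218
plate ctr [0.52049219 0.07971837 0.099     ]
0.03126502659061949 70.33420496791489
0.03207288168522017 70.91686446135193
ring ctr [0.52043804 0.07966371 0.095     ]
handle [array([0.50371482, 0.01076484, 0.133     ]), array([ 0.49443576, -0.08523388,  0.133     ])] 0.09644613179598516 84.4790474551063
[array([0.4834088 , 0.15029155, 0.095     ]), array([ 0.45853219, -0.10304025,  0.095     ]), array([0.71267156, 0.12869859, 0.095     ]), array([ 0.68906586, -0.12879504,  0.095     ])]
0.2545502841712139 84.39166458985682
0.25857338954671594 84.76205817880965
clk 2.02 pos [0.5111 0.0009 0.2206] rot [ 1.7999e+02  9.0000e-02 -5.8900e+00] F [ 0.1  0.7 -0.4] T [0.01 0.02 0.04] open 0.0855 q [-4.6 13.9 96.  -0.  70.1  1.3]
  d [-1.68, 13.96, 0.03] r [0.0, 0.01, 1.72] rows>= 8.4
```

jog_arm --deltas '[-0.2, 1.4, 0, 0, 0, 0.2, -1, -0.35, 2.8, 0, 0, 0, 0.35, -1, -0.5, 4.2, 0, 0, 0, 0.5, -1, -0.7, 5.6, 0, 0, 0, 0.7, -1, -0.85, 7, 0, 0, 0, 0.85, -1, -1, 8.4, 0, 0, 0, 1, -1, -1.2, 9.8, 0, 0, 0, 1.2, -1, -1.35, 11.2, 0, 0, 0, 1.35, -1, -1.5, 12.5, 0, 0, 0, 1.55, -1, -1.68, 13.95, 0, 0, 0, 1.72, -1, -1.68, 13.95, 0, 0, 0, 1.72, -1, -1.68, 13.95, 0, 0, 0, 1.72, -1]'

```text
clock: 3.02
tool_pos: [0.4334, -0.3419, 0.2209]
eef_rot: [180.0, 0.1, -16.3]
force: [-0.8, 0.7, -0.6]
opening: 0.0853
```

Run:
```python
from h import *
c=env.read_camera("wrist")
u,v=map(int,proj(c,[.4335,-.342,.085],True));print(u,v)
crop(c,u-50,v-60,u+50,v+40,6,"w2c.png");cv2.imwrite("pics/w2.png",c["frame"])
```

```text
313 193
```

View pics/w2c.png

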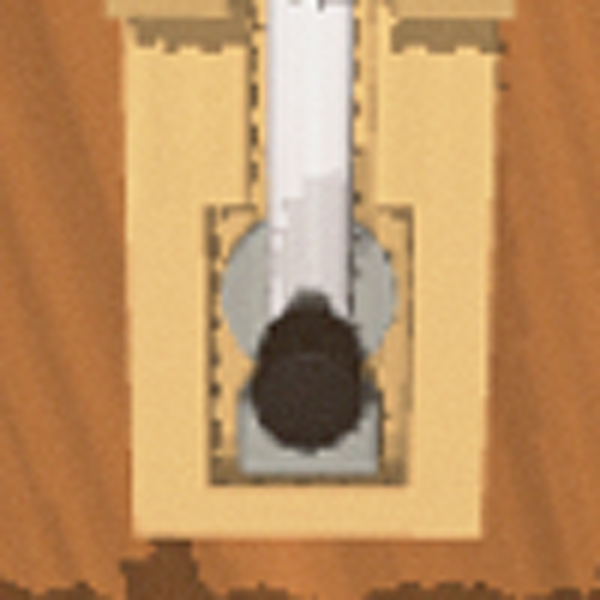

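View pics/w2.png

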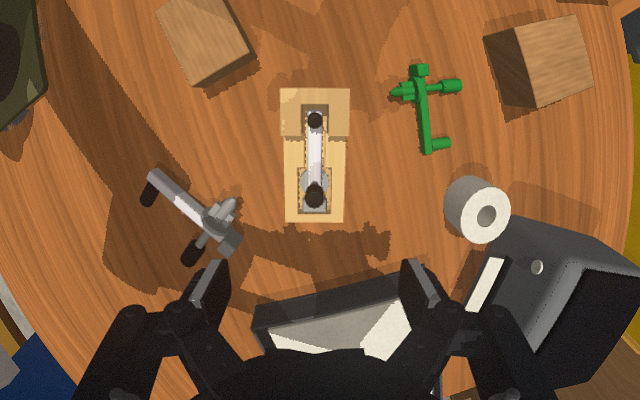

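Run:
```python
from h import *
c=env.read_camera("wrist")
s=plane(rayf(c,263+307/6,133+400/6),.098);k=plane(rayf(c,314.8,120),.076);print(s,k)
d=k-s;print(np.hypot(*d[:2]),np.degrees(np.arctan2(d[1],d[0])))
go([*s[:2],.088],np.degrees(np.arctan2(d[1],d[0]))-90)
```

```text
[ 0.43377453 -0.34221268  0.098     ] [ 0.45264934 -0.27926517  0.076     ]
0.06571641976636557 73.30864304534701
clk 3.12 pos [ 0.4335 -0.3398  0.2207] rot [-1.7995e+02  1.2000e-01 -1.6140e+01] F [ 0.2  0.4 -0.5] T [0.02 0.02 0.02] open 0.0854 q [-42.5  17.   91.4  -0.   71.7 -26.3]
  d [0.05, 0.09, 5.31] r [-0.01, 0.02, 0.09] rows>= 3.2
```

jog_arm --deltas '[0, 0, 1.2, 0, 0, 0, -1, 0, 0, 2.4, 0, 0, 0, -1, 0, 0.05, 3.4, 0, 0, 0.05, -1, 0, 0.05, 4.2, 0, 0, 0.05, -1, 0, 0.05, 4.9, 0, 0, 0.05, -1, 0, 0.05, 5.5, 0, 0, 0.05, -1, 0, 0.05, 5.5, 0, 0, 0.05, -1, 0, 0.05, 5.5, 0, 0, 0.05, -1]'

```text
clock: 3.78
tool_pos: [0.4329, -0.3385, 0.0829]
eef_rot: [-179.9, 0.2, -16.3]
force: [-0.2, -0.2, 0.2]
opening: 0.0852
```

Run:
```python
from h import *
go([.4338,-.3422,.083],-16.7)
c=env.read_camera("wrist");crop(c,200,80,440,280,3,"w3c.png")
```

```text
clk 3.78 pos [ 0.4329 -0.3385  0.0829] rot [-179.87    0.25  -16.29] F [-0.2 -0.2  0.2] T [ 0.04 -0.03  0.08] open 0.0852 q [-42.4  25.8 101.    0.   53.5 -26.1]
  d [0.08, 0.13, -0.01] r [-0.02, 0.04, 0.07] rows>= 0.1
```

View pics/w3c.png

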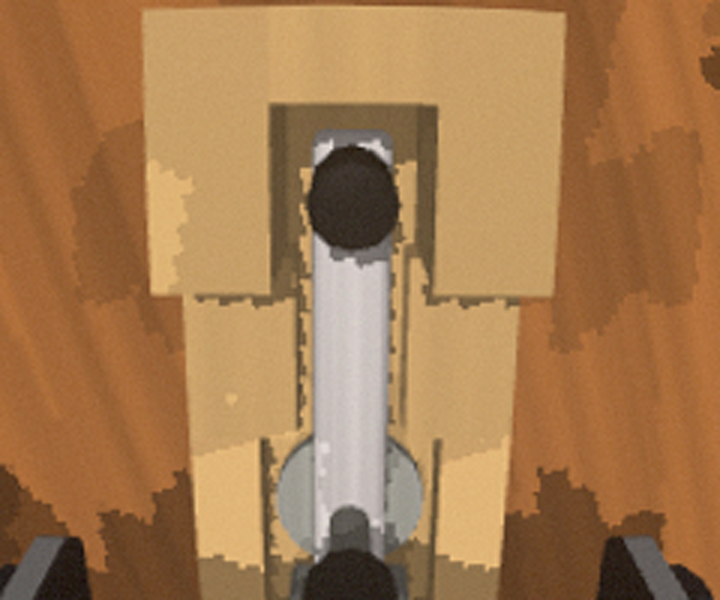

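jog_arm --deltas '[0.05, 0.12, 0, 0, 0, 0, -1, 0.05, 0.12, 0, 0, 0, 0, 0, 0.05, 0.12, 0, 0, 0, 0, 1, 0.05, 0.12, 0, 0, 0, 0, 1, 0.05, 0.12, 0, 0, 0, 0, 1, 0.05, 0.12, 0, 0, 0, 0, 1, 0.05, 0.12, 0, 0, 0, 0, 1, 0.05, 0.12, 0, 0, 0, 0, 1, 0.05, 0.12, 0, 0, 0, 0, 1, 0.05, 0.12, 0, 0, 0, 0, 1]'

```text
clock: 4.67
tool_pos: [0.4338, -0.3428, 0.0839]
eef_rot: [-179.9, 0.1, -16.3]
force: [-1.1, -0.3, 1.9]
opening: 0.0145
```

jog_arm --deltas '[0, 0, -0.4, 0, 0, 0, 1, 0, 0, -1, 0, 0, 0, 1, 0, 0, -1.8, 0, 0, 0, 1, 0, 0, -2.8, 0, 0, 0, 1, 0, 0, -3.8, 0, 0, 0, 1, 0, 0, -4.8, 0, 0, 0, 1, 0, 0, -5.8, 0, 0, 0, 1, 0, 0, -6.6, 0, 0, 0, 1, 0, 0, -7, 0, 0, 0, 1, 0, 0, -7, 0, 0, 0, 1, 0, 0, -7, 0, 0, 0, 1]'

```text
clock: 5.58
tool_pos: [0.4339, -0.3429, 0.2588]
eef_rot: [-179.9, 0.1, -16.3]
force: [0.5, 0.1, -1.9]
opening: 0.0143
```

Run:
```python
from h import *
go([.5204,.0797,.26],-18.6)
c=env.read_camera("wrist");crop(c,200,80,440,280,3,"w4c.png")
c=env.read_camera("scene");crop(c,150,80,270,220,4,"s4c.png")
```

```text
clk 5.58 pos [ 0.4339 -0.3429  0.2588] rot [-1.7994e+02  1.2000e-01 -1.6320e+01] F [ 0.5  0.1 -1.9] T [-0.02 -0.02 -0.01] open 0.0143 q [-42.7  15.4  87.9  -0.   76.8 -26.4]
  d [-1.43, -17.19, -0.03] r [-0.01, 0.02, 0.38] rows>= 10.3
```

View pics/w4c.png

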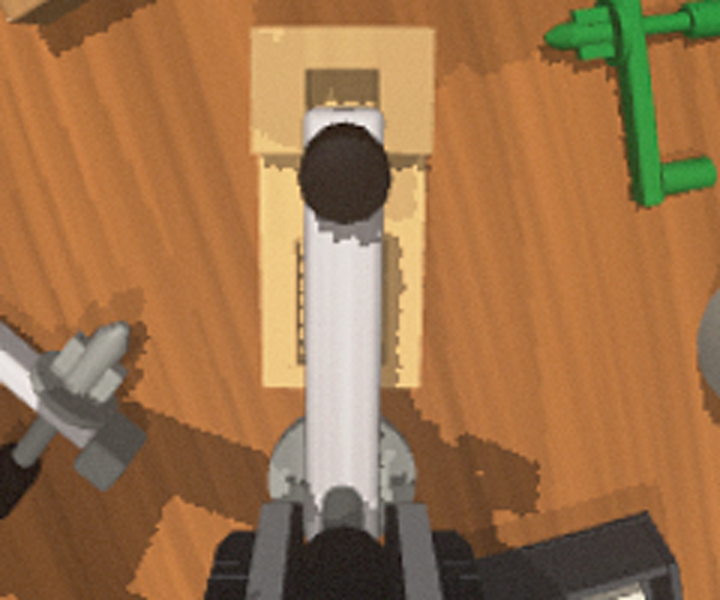

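View pics/s4c.png

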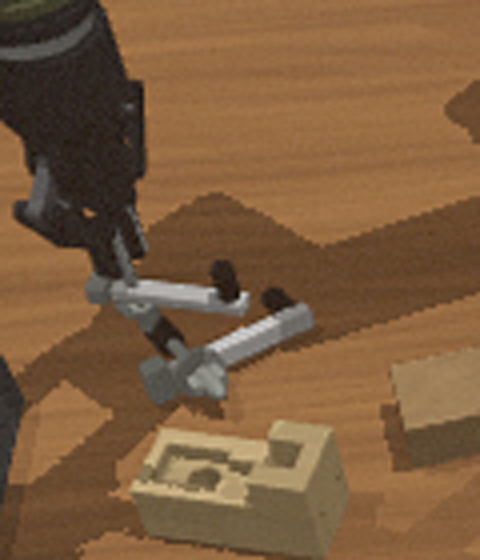

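Run:
```python
from h import *
c=env.read_camera("wrist");o=env.observe();p=o["tool_pos"]
R0=R.from_euler("xyz",o["eef_rot"],degrees=True)
im=c["frame"];
for nm,(u,v),dz in(("knob",(200+345/3,80+173/3),-.0479+.040),("flange ctr",(200+342.5/3,80+ (485)/3),-.0479+.004),("armtop end",(200+344.5/3,80+109/3),-.0479+.014)):
    w=plane(rayf(c,u,v),p[2]+dz);print(nm,(R0.inv().apply(w-p)*1000).round(1))
go([.5204,.0797,.26],-18.0)
```

```text
knob [  1.6 -65.    8.1]
flange ctr [ 1.2  2.7 43.9]
armtop end [  1.6 -73.   34.1]
clk 5.73 pos [ 0.4332 -0.3423  0.257 ] rot [-179.84    0.33  -16.32] F [ 0.  -0.9 -1.4] T [ 0.01 -0.01  0.  ] open 0.0144 q [-42.7  15.6  88.   -0.   76.8 -26.4]
  d [-1.4, -17.18, -0.07] r [-0.03, 0.06, 0.28] rows>= 10.3
```

jog_arm --deltas '[-0.1, -1, 0, 0, 0, 0, 1, -0.2, -2.4, 0, 0, 0, 0.05, 1, -0.3, -4, 0, 0, 0, 0.1, 1, -0.45, -5.6, 0, 0, 0, 0.15, 1, -0.6, -7.2, 0, 0, 0, 0.2, 1, -0.7, -8.8, 0, 0, 0, 0.25, 1, -0.85, -10.4, 0, 0, 0, 0.3, 1, -1, -12, 0, 0, 0, 0.3, 1, -1.1, -13.6, 0, 0, 0, 0.3, 1, -1.25, -15.2, 0, 0, 0, 0.3, 1, -1.35, -16.4, 0, 0, 0, 0.3, 1, -1.4, -17.18, 0, 0, 0, 0.3, 1]'

```text
clock: 6.73
tool_pos: [0.5198, 0.0831, 0.2568]
eef_rot: [-179.8, 0.5, -18.0]
force: [0.5, 0.7, -2.8]
opening: 0.014
```

Run:
```python
from h import *
go([.5200,.0797,.189],-18.0)
go([.5200,.0797,.260],-18.0)
```

```text
clk 6.73 pos [0.5198 0.0831 0.2568] rot [-179.84    0.5   -17.98] F [ 0.5  0.7 -2.8] T [-0.08  0.01  0.  ] open 0.014 q [ 4.3 13.5 91.   0.3 75.9 22.2]
  d [0.08, 0.13, 2.71] r [-0.03, 0.08, 0.0] rows>= 1.6
clk 6.73 pos [0.5198 0.0831 0.2568] rot [-179.84    0.5   -17.98] F [ 0.5  0.7 -2.8] T [-0.08  0.01  0.  ] open 0.014 q [ 4.3 13.5 91.   0.3 75.9 22.2]
  d [0.05, 0.13, -0.13] r [-0.03, 0.08, 0.0] rows>= 0.1
```

jog_arm --deltas '[0.08, 0.13, 0.8, 0, 0.08, 0, 1, 0.08, 0.13, 1.6, 0, 0.08, 0, 1, 0.08, 0.13, 2.2, 0, 0.08, 0, 1, 0.08, 0.13, 2.6, 0, 0.08, 0, 1, 0.08, 0.13, 2.8, 0, 0.08, 0, 1, 0.08, 0.13, 2.8, 0, 0.08, 0, 1, 0.08, 0.13, 2.8, 0, 0.08, 0, 1]'

```text
clock: 7.32
tool_pos: [0.5203, 0.0796, 0.1866]
eef_rot: [-179.9, 0.0, -18.0]
force: [0.3, 0.5, -0.5]
opening: 0.0144
```

Run:
```python
from h import *
go([.5200,.0797,.174],-18.0)
c=env.read_camera("wrist");crop(c,200,80,440,280,3,"w5c.png")
S=env.read_camera("scene");crop(S,310,130,410,230,6,"s5c.png")
T=env.read_camera("top");crop(T,250,130,350,230,6,"t5c.png")
```

```text
clk 7.32 pos [0.5203 0.0796 0.1866] rot [-1.7985e+02  4.0000e-02 -1.8000e+01] F [ 0.3  0.5 -0.5] T [-0.02 -0.01  0.01] open 0.0144 q [ 4.  17.  97.1  0.2 65.9 21.9]
  d [-0.01, 0.0, 0.51] r [-0.02, 0.01, 0.0] rows>= 0.3
```

View pics/w5c.png

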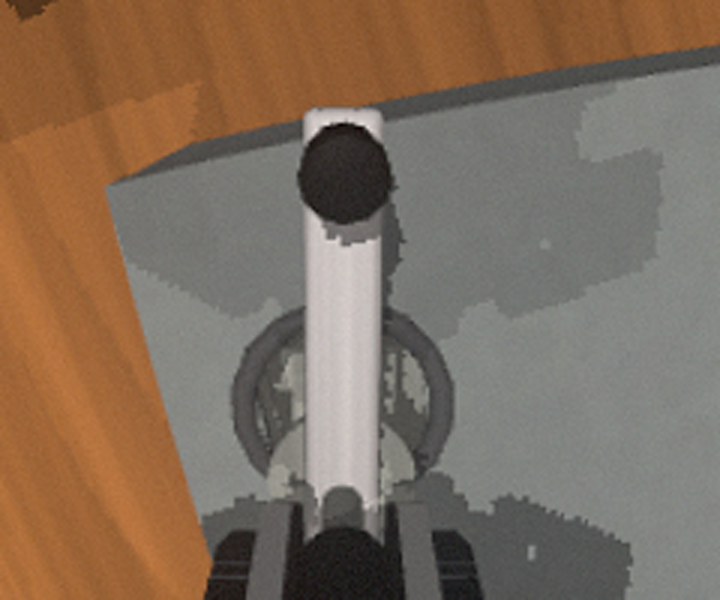

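View pics/s5c.png

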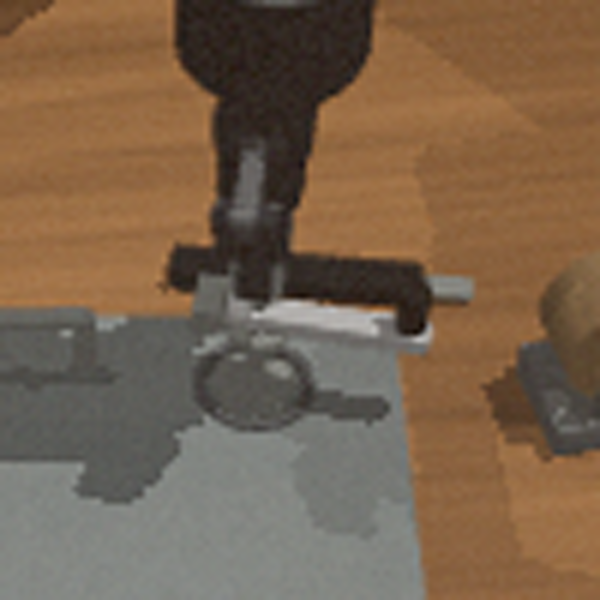

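View pics/t5c.png

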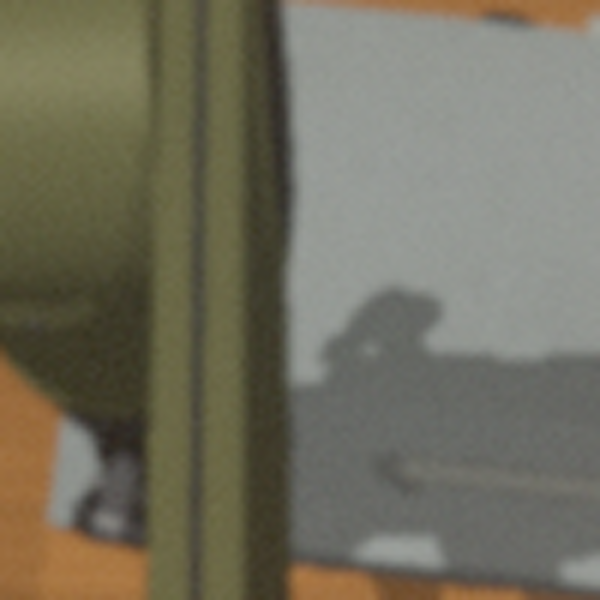

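Run:
```python
from h import *
c=env.read_camera("wrist");o=env.observe();p=o["tool_pos"];R0=R.from_euler("xyz",o["eef_rot"],degrees=True)
def w(u,v,z): return (R0.inv().apply(plane(rayf(c,200+u/3,80+v/3),z)-p)*1000).round(1)
print("knob",w(345,173,p[2]-.0079),"armend",w(344,109,p[2]-.034))
for q in((343,303),(232,395),(455,395),(268,472),(425,468)): print("ring",w(*q,.101), )
```

```text
knob [  1.7 -65.    8.1] armend [  1.6 -73.1  34.3]
ring [  1.4 -24.4  86.8]
ring [-26.1  -1.1  86.7]
ring [29.  -1.  86.8]
ring [-17.8  19.9  86.6]
ring [22.2 18.8 86.7]
```

jog_arm --deltas '[0, 0, 0.2, 0, 0, 0, 1, 0, 0, 0.4, 0, 0, 0, 1, 0, 0.02, 0.6, 0, 0, 0, 1, 0, 0.02, 0.8, 0, 0, 0, 1, 0, 0.02, 0.95, 0, 0, 0, 1, 0, 0.02, 1.05, 0, 0, 0, 1, 0, 0.02, 1.15, 0, 0, 0, 1, 0, 0.02, 1.2, 0, 0, 0, 1, 0, 0.02, 1.2, 0, 0, 0, 1]'

```text
clock: 8.27
tool_pos: [0.5206, 0.0793, 0.1574]
eef_rot: [-179.8, -0.1, -18.0]
force: [-0.9, -0.8, -2.5]
opening: 0.0138
```

jog_arm --deltas '[0, 0, 0.1, 0, 0, 0, 1, 0, 0, 0.2, 0, 0, 0, 1, 0, 0, 0.3, 0, 0, 0, 1, 0, 0, 0.38, 0, 0, 0, 1, 0, 0, 0.45, 0, 0, 0, 1, 0, 0, 0.45, 0, 0, 0, 1]'

```text
clock: 8.77
tool_pos: [0.5218, 0.0796, 0.1524]
eef_rot: [-179.7, -0.3, -18.0]
force: [-10.5, -0.8, 41.1]
opening: 0.0142
```

Run:
```python
from h import *
go([.5200,.0797,.174],-18.0)
c=env.read_camera("wrist");crop(c,200,80,440,280,3,"w6c.png")
S=env.read_camera("scene");crop(S,310,130,410,230,6,"s6c.png")
```

```text
clk 8.77 pos [0.5218 0.0796 0.1524] rot [-179.68   -0.34  -17.99] F [-10.5  -0.8  41.1] T [-0.04  2.06  0.03] open 0.0142 q [ 4.  19.1 99.8  0.2 60.7 21.9]
  d [-0.07, 0.01, -0.86] r [-0.05, -0.06, 0.0] rows>= 0.5
```

View pics/w6c.png

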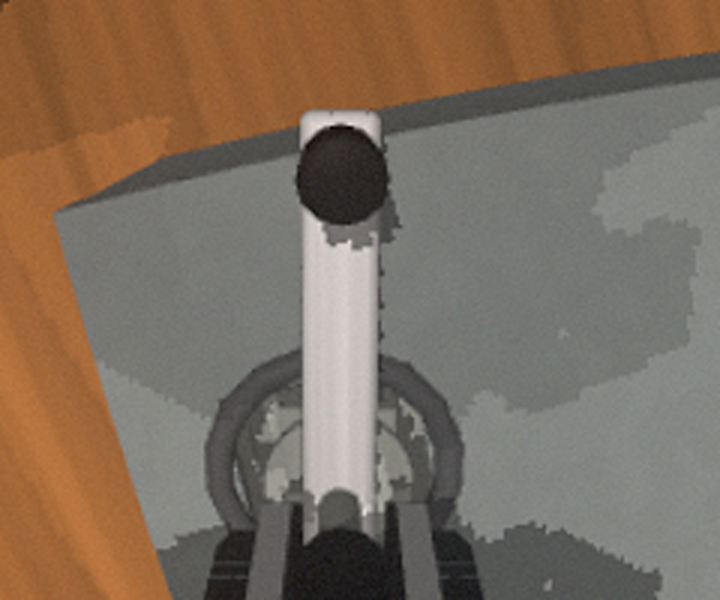

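View pics/s6c.png

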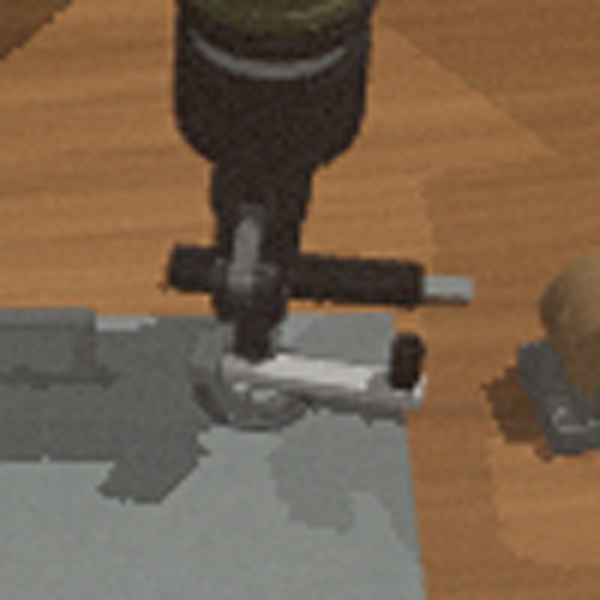

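Run:
```python
from h import *
c=env.read_camera("wrist");S=env.read_camera("scene")
sc=lambda x,y:(310+x/6,130+y/6)
w=lambda x,y:rayf(c,200+x/3,80+y/3)
print("knob top",tri(w(342,172),ray(S,*sc(407,341))))
print("knob bottom(axis)",tri(w(342,172),ray(S,*sc(406,388))))
print("armend corner top",tri(w(341,111),ray(S,*sc(424,385))))
# project hypotheses into scene
k=tri(w(342,172),ray(S,*sc(407,341)))[0]
for h in(.099,.103,.107,.111,.113):
    a=np.array([.5204,.0797,h]);d=np.array([np.cos(np.radians(72)),np.sin(np.radians(72)),0])
    f=lambda p:tuple(((np.array(proj(S,p))-[310,130])*6).round(0))
    print(h,"knobtop",f(a+d*.065+[0,0,.04]),"knobbot",f(a+d*.065+[0,0,.014]),"armend top",f(a+d*.074+[0,0,.014]),"armend bot",f(a+d*.074+[0,0,.004]),"sleevetop",f(a+[0,0,.062]))
    print("   wrist knobtop",proj(c,a+d*.065+[0,0,.04],True))
```

```text
knob top (array([0.54336083, 0.14188492, 0.14594707]), [np.float64(0.0005086552423003388), np.float64(0.0005086552423004462)])
knob bottom(axis) (array([0.54360664, 0.14124863, 0.1171941 ]), [np.float64(0.0032658409467806308), np.float64(0.0032658409467807552)])
armend corner top (array([0.5460144 , 0.15010004, 0.11972056]), [np.float64(0.0015504282501454037), np.float64(0.0015504282501454063)])
0.099 knobtop (np.float64(402.0), np.float64(347.0)) knobbot (np.float64(397.0), np.float64(387.0)) armend top (np.float64(418.0), np.float64(390.0)) armend bot (np.float64(416.0), np.float64(405.0)) sleevetop (np.float64(254.0), np.float64(290.0))
   wrist knobtop (np.float64(308.2659112721068), np.float64(137.20258231530812))
0.103 knobtop (np.float64(403.0), np.float64(340.0)) knobbot (np.float64(398.0), np.float64(381.0)) armend top (np.float64(419.0), np.float64(384.0)) armend bot (np.float64(417.0), np.float64(399.0)) sleevetop (np.float64(255.0), np.float64(284.0))
   wrist knobtop (np.float64(308.14845051085695), np.float64(138.22007406435142))
0.107 knobtop (np.float64(404.0), np.flo
[... 248 characters left out ...]
45231806), np.float64(139.297945369072))
0.111 knobtop (np.float64(405.0), np.float64(328.0)) knobbot (np.float64(400.0), np.float64(368.0)) armend top (np.float64(420.0), np.float64(371.0)) armend bot (np.float64(418.0), np.float64(387.0)) sleevetop (np.float64(256.0), np.float64(271.0))
   wrist knobtop (np.float64(307.8923196955289), np.float64(140.44170611697328))
0.113 knobtop (np.float64(405.0), np.float64(325.0)) knobbot (np.float64(400.0), np.float64(365.0)) armend top (np.float64(421.0), np.float64(368.0)) armend bot (np.float64(419.0), np.float64(384.0)) sleevetop (np.float64(256.0), np.float64(267.0))
   wrist knobtop (np.float64(307.8233985638596), np.float64(141.04020199672294))
```

jog_arm --deltas '[0, 0, 0, 0, 0, 0, 1, 0, 0, 0, 0, 0, 0, 1, 0, 0, 0, 0, 0, 0, 1]'

```text
clock: 9.22
tool_pos: [0.5218, 0.0799, 0.153]
eef_rot: [-179.6, -0.4, -18.0]
force: [-3.7, 1.4, 12.3]
opening: 0.014
```

jog_arm --deltas '[0, 0, 0, 0, 0, 0, 0, 0, 0, 0, 0, 0, 0, -0.5, 0, 0, 0, 0, 0, 0, -0.5, 0, 0, 0, 0, 0, 0, -0.5, 0, 0, 0, 0, 0, 0, -0.5]'

```text
clock: 9.63
tool_pos: [0.5218, 0.0798, 0.1524]
eef_rot: [-179.7, -0.4, -18.0]
force: [-0.3, -1.1, -0.7]
opening: 0.0642
```

Run:
```python
from h import *
go([.5200,.0797,.215],-18.0)
c=env.read_camera("wrist");crop(c,200,80,440,280,3,"w7c.png")
S=env.read_camera("scene");crop(S,310,130,410,230,6,"s7c.png")
```

```text
clk 9.63 pos [0.5218 0.0798 0.1524] rot [-179.65   -0.37  -17.99] F [-0.3 -1.1 -0.7] T [-0.03 -0.02  0.01] open 0.0642 q [ 4.  19.  99.8  0.2 60.7 21.9]
  d [-0.05, 0.01, -2.5] r [-0.06, -0.06, 0.0] rows>= 1.5
```

View pics/w7c.png

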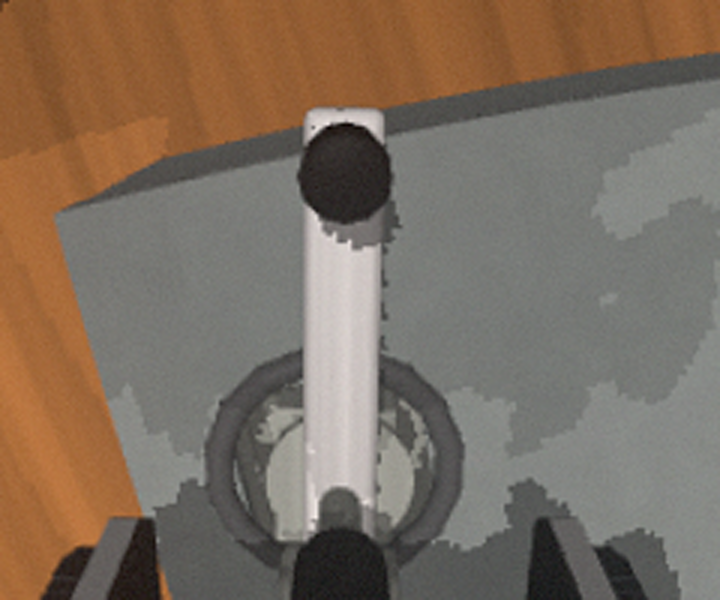

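View pics/s7c.png

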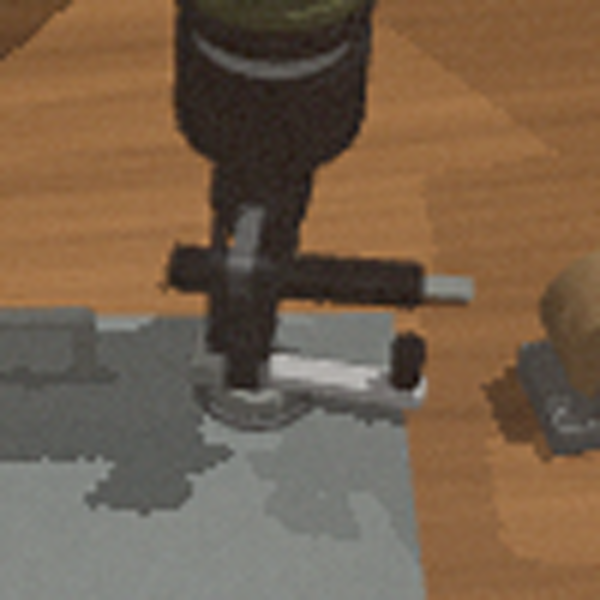

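jog_arm --deltas '[0, 0, -0.4, 0, 0, 0, -0.5, 0, 0, -1.2, 0, 0, 0, -0.5, 0, 0, -2, 0, 0, 0, -0.5, -0.05, 0, -2.5, -0.06, -0.06, 0, -0.5, -0.05, 0, -2.8, -0.06, -0.06, 0, -0.5, -0.05, 0, -2.8, -0.06, -0.06, 0, -0.5]'

```text
clock: 10.23
tool_pos: [0.5214, 0.08, 0.225]
eef_rot: [-179.9, -0.3, -18.0]
force: [0.4, -0.1, 0.3]
opening: 0.0641
```

Run:
```python
from h import *
go([.5200,.0797,.215],-18.0)
c=env.read_camera("wrist");crop(c,240,100,400,240,5,"w8c.png")
S=env.read_camera("scene");crop(S,310,150,400,230,8,"s8c.png")
```

```text
clk 10.23 pos [0.5214 0.08   0.225 ] rot [-179.9    -0.27  -17.98] F [ 0.4 -0.1  0.3] T [0.02 0.04 0.02] open 0.0641 q [ 4.1 14.8 94.1 -0.  70.8 22.1]
  d [-0.05, 0.03, 0.4] r [-0.02, -0.04, 0.0] rows>= 0.2
```

View pics/w8c.png

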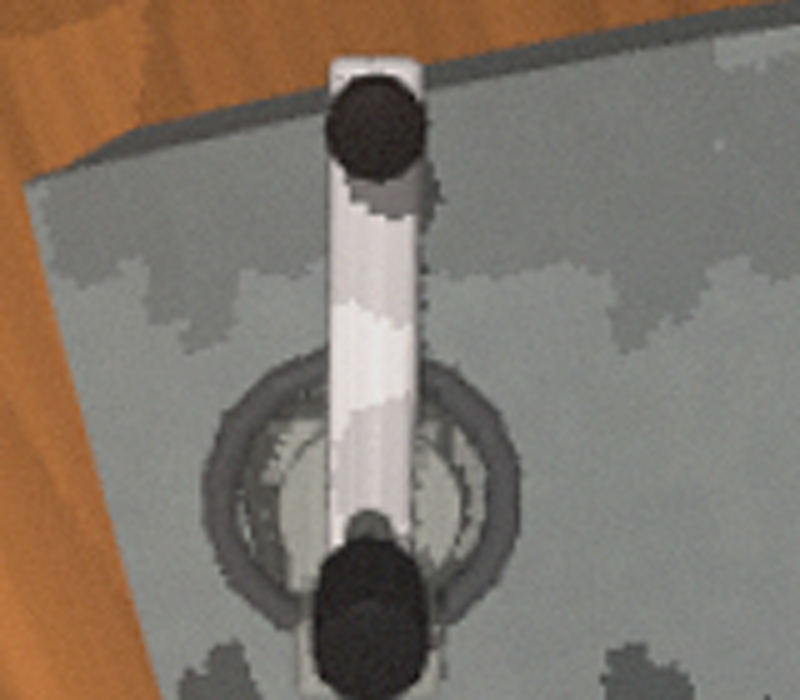

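View pics/s8c.png

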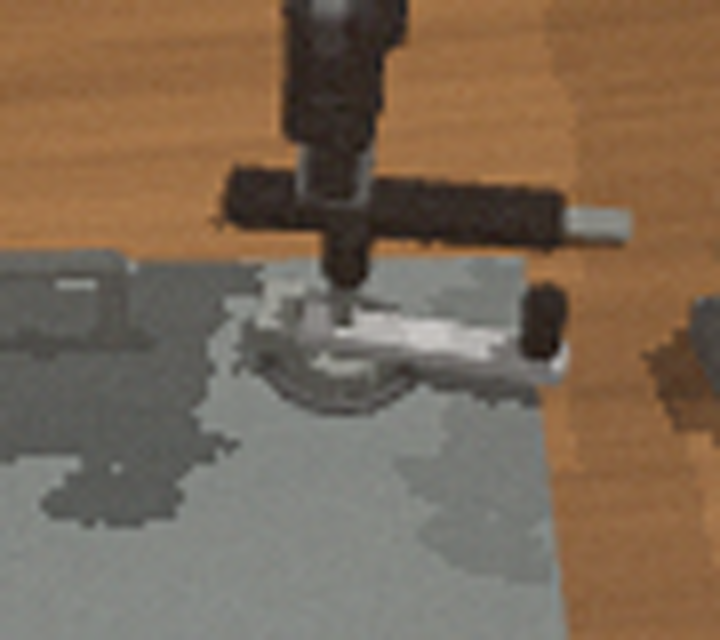

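Run:
```python
from h import *
c=env.read_camera("wrist");
k=plane(rayf(c,240+376/5,100+126/5),.145);s=plane(rayf(c,240+371/5,100+645/5),.167);rg=plane(rayf(c,240+361/5,100+487/5),.103)
d=k-s;print(k,s,rg,np.hypot(*d[:2]),np.degrees(np.arctan2(d[1],d[0])))
go([*k[:2],.138],-18)
go([*k[:2],.215],-18)
```

```text
[0.5417754 0.1410461 0.145    ] [0.52127224 0.08026149 0.167     ] [0.51989218 0.08139056 0.103     ] 0.0641494245532766 71.36031414053772
clk 10.38 pos [0.5195 0.0798 0.2221] rot [ 1.7997e+02  3.0000e-02 -1.7990e+01] F [-0.  -0.5 -0.7] T [-0.02  0.02  0.  ] open 0.0642 q [ 4.1 15.  94.3 -0.  70.8 22.1]
  d [0.09, -2.61, 3.36] r [0.0, 0.01, 0.0] rows>= 2.6
clk 10.38 pos [0.5195 0.0798 0.2221] rot [ 1.7997e+02  3.0000e-02 -1.7990e+01] F [-0.  -0.5 -0.7] T [-0.02  0.02  0.  ] open 0.0642 q [ 4.1 15.  94.3 -0.  70.8 22.1]
  d [0.09, -2.6, 0.28] r [0.0, 0.01, 0.0] rows>= 1.6
```

jog_arm --deltas '[0.05, -1.3, 0, 0, 0, 0, -0.5, 0.05, -2.6, 0, 0, 0, 0, -0.5, 0.05, -2.6, 0.8, 0, 0, 0, -0.5, 0.05, -2.6, 1.6, 0, 0, 0, -0.5, 0.05, -2.6, 2.4, 0, 0, 0, -0.5, 0.05, -2.6, 3, 0, 0, 0, -0.5, 0.05, -2.6, 3.3, 0, 0, 0, -0.5, 0.05, -2.6, 3.3, 0, 0, 0, -0.5, 0.05, -2.6, 3.3, 0, 0, 0, 0.5, 0.05, -2.6, 3.3, 0, 0, 0, 0.5]'

```text
clock: 11.22
tool_pos: [0.5412, 0.1413, 0.1401]
eef_rot: [-180.0, -0.0, -18.0]
force: [0.2, -1.3, -0.1]
opening: 0.041
```

Run:
```python
from h import *
go([.5418,.141,.138],-18)
c=env.read_camera("wrist");crop(c,200,80,440,280,3,"w9c.png")
S=env.read_camera("scene");crop(S,310,150,400,230,8,"s9c.png")
```

```text
clk 11.22 pos [0.5412 0.1413 0.1401] rot [-1.8e+02 -2.0e-02 -1.8e+01] F [ 0.2 -1.3 -0.1] T [-0.02 -0.03 -0.01] open 0.041 q [10.3 22.3 96.5 -0.  61.2 28.3]
  d [0.02, 0.0, 0.08] r [-0.0, -0.0, 0.0] rows>= 0.1
```

View pics/s9c.png

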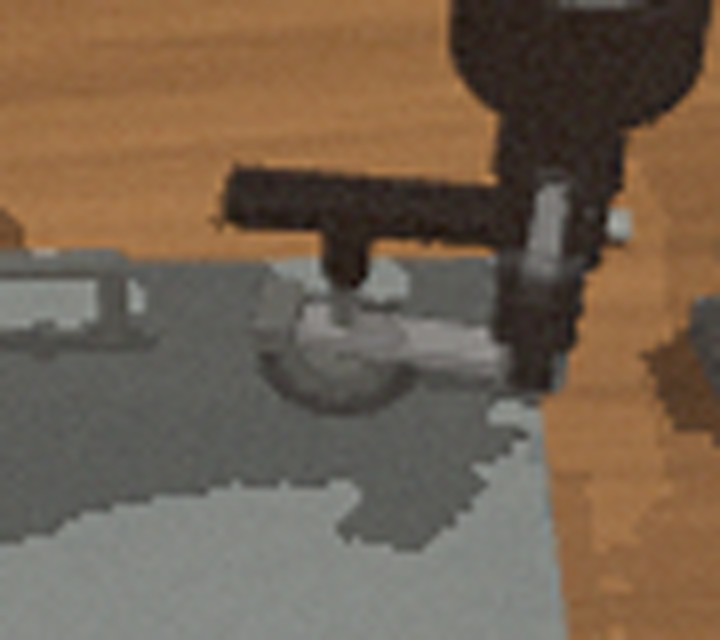

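jog_arm --deltas '[0, 0, 0, 0, 0, 0, 1, 0, 0, 0, 0, 0, 0, 1, 0, 0, 0, 0, 0, 0, 1, 0, 0, 0, 0, 0, 0, 1, 0, 0, 0, 0, 0, 0, 1, 0, 0, 0, 0, 0, 0, 1]'

```text
clock: 11.82
tool_pos: [0.5421, 0.1416, 0.1411]
eef_rot: [-179.9, -0.2, -18.0]
force: [0.9, 1.2, 2.2]
opening: 0.0118
```

Run:
```python
from h import *
o=env.observe();go(o["tool_pos"],-18)
# arc about axis, tool rotates with crank; axis at latch (0.5204,0.080)
A=np.array([.5204,.0800]);p=o["tool_pos"];v=p[:2]-A;print("radius",np.hypot(*v),np.degrees(np.arctan2(v[1],v[0])))
R0=R.from_euler("xyz",o["eef_rot"],degrees=True)
for a in range(7,92,7):
    t=np.radians(-a);q=A+np.array([[np.cos(t),-np.sin(t)],[np.sin(t),np.cos(t)]])@v
    print(a,(R0.inv().apply(np.array([*q,p[2]])-p)/.025).round(2),round(a/6,2))
```

```text
clk 11.82 pos [0.5421 0.1416 0.1411] rot [-1.7991e+02 -1.6000e-01 -1.8000e+01] F [0.9 1.2 2.2] T [ 0.15 -0.13  0.03] open 0.0118 q [10.3 22.2 96.4  0.  61.2 28.3]
  d [0.0, 0.0, 0.0] r [-0.02, -0.03, 0.0] rows>= 0.0
radius 0.0653264627552234 70.55405002081454
7 [0.32 0.03 0.  ] 1.17
14 [0.63 0.09 0.  ] 2.33
21 [0.93 0.2  0.  ] 3.5
28 [1.22 0.34 0.  ] 4.67
35 [1.49 0.51 0.  ] 5.83
42 [1.73 0.72 0.  ] 7.0
49 [1.95 0.95 0.  ] 8.17
56 [2.14 1.21 0.  ] 9.33
63 [2.29 1.49 0.  ] 10.5
70 [2.41 1.78 0.  ] 11.67
77 [2.49 2.09 0.  ] 12.83
84 [2.54 2.4  0.  ] 14.0
91 [2.54 2.72 0.  ] 15.17
```

jog_arm --deltas '[0.16, 0.01, 0, 0, 0, 0.6, 1, 0.32, 0.03, 0, 0, 0, 1.17, 1, 0.48, 0.06, 0, 0, 0, 1.75, 1, 0.63, 0.09, 0, 0, 0, 2.33, 1, 0.78, 0.14, 0, 0, 0, 2.9, 1, 0.93, 0.2, 0, 0, 0, 3.5, 1, 1.08, 0.27, 0, 0, 0, 4.1, 1, 1.22, 0.34, 0, 0, 0, 4.67, 1]'

```text
clock: 12.48
tool_pos: [0.5674, 0.1252, 0.1411]
eef_rot: [-179.9, 0.1, -46.2]
force: [-1.9, 3.8, 3.7]
opening: 0.0119
```

Run:
```python
from h import *
o=env.observe();go(o["tool_pos"],o["eef_rot"][2])
A=np.array([.5204,.0800]);v=o["tool_pos"][:2]-A;print("radius",np.hypot(*v),np.degrees(np.arctan2(v[1],v[0])))
c=env.read_camera("wrist");crop(c,200,80,440,280,3,"w10c.png")
S=env.read_camera("scene");crop(S,310,150,400,230,8,"s10c.png")
```

```text
clk 12.48 pos [0.5674 0.1252 0.1411] rot [-1.7987e+02  9.0000e-02 -4.6190e+01] F [-1.9  3.8  3.7] T [0.61 0.47 0.12] open 0.0119 q [ 8.2 23.7 93.8  0.2 62.5 54.3]
  d [0.0, 0.0, 0.0] r [-0.02, 0.01, -0.0] rows>= 0.0
radius 0.06518085784732677 43.87332947674332
```

View pics/s10c.png

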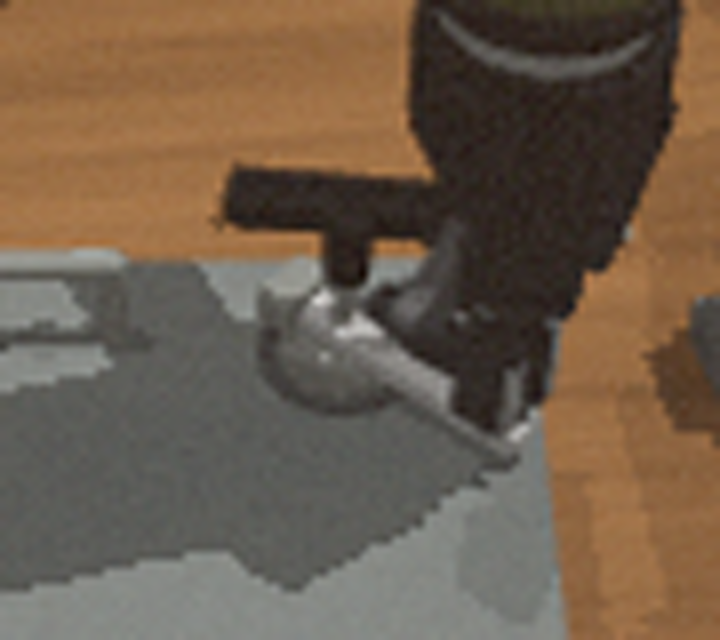

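jog_arm --deltas '[0.2, 0.01, 0, 0, 0, 0.75, 1, 0.41, 0.03, 0, 0, 0, 1.5, 1, 0.61, 0.07, 0, 0, 0, 2.25, 1, 0.81, 0.13, 0, 0, 0, 3, 1, 1, 0.2, 0, 0, 0, 3.75, 1, 1.18, 0.28, 0, 0, 0, 4.5, 1, 1.36, 0.38, 0, 0, 0, 5.25, 1, 1.53, 0.5, 0, 0, 0, 6, 1, 1.7, 0.62, 0, 0, 0, 6.75, 1, 1.84, 0.76, 0, 0, 0, 7.5, 1, 1.98, 0.91, 0, 0, 0, 8.25, 1, 2.1, 1.07, 0, 0, 0, 9, 1]'

```text
clock: 13.58
tool_pos: [0.5847, 0.069, 0.1409]
eef_rot: [-180.0, 0.2, -100.2]
force: [1.1, 2.8, 1.4]
opening: 0.0118
```

Run:
```python
from h import *
o=env.observe();go(o["tool_pos"],o["eef_rot"][2])
A=np.array([.5204,.0800]);v=o["tool_pos"][:2]-A;print("radius",np.hypot(*v),np.degrees(np.arctan2(v[1],v[0])))
c=env.read_camera("wrist");crop(c,200,80,440,280,3,"w11c.png")
S=env.read_camera("scene");crop(S,300,150,390,230,8,"s11c.png")
```

```text
clk 13.58 pos [0.5847 0.069  0.1409] rot [-179.98    0.19 -100.15] F [1.1 2.8 1.4] T [0.59 0.13 0.1 ] open 0.0118 q [  2.5  24.2  92.8   0.2  62.9 102.6]
  d [0.0, 0.0, 0.0] r [-0.0, 0.03, -0.0] rows>= 0.0
radius 0.06522625840691552 -9.735883129426623
```

View pics/s11c.png

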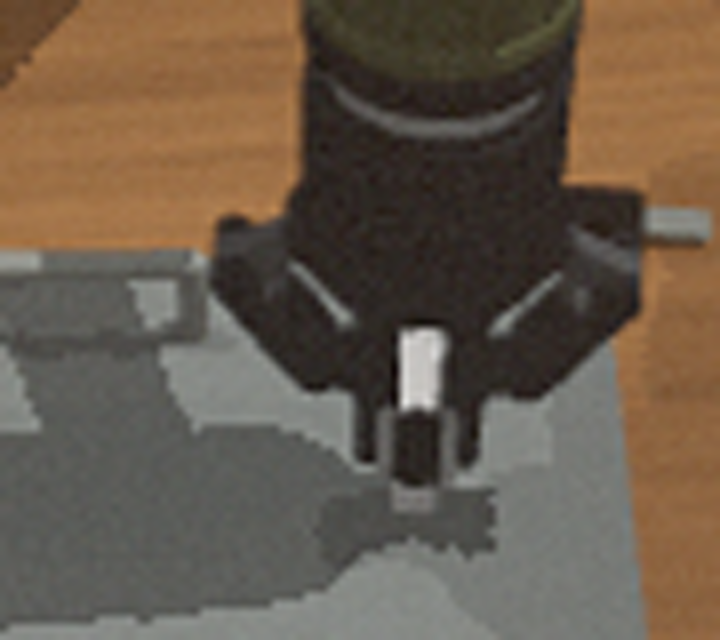

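View pics/w11c.png

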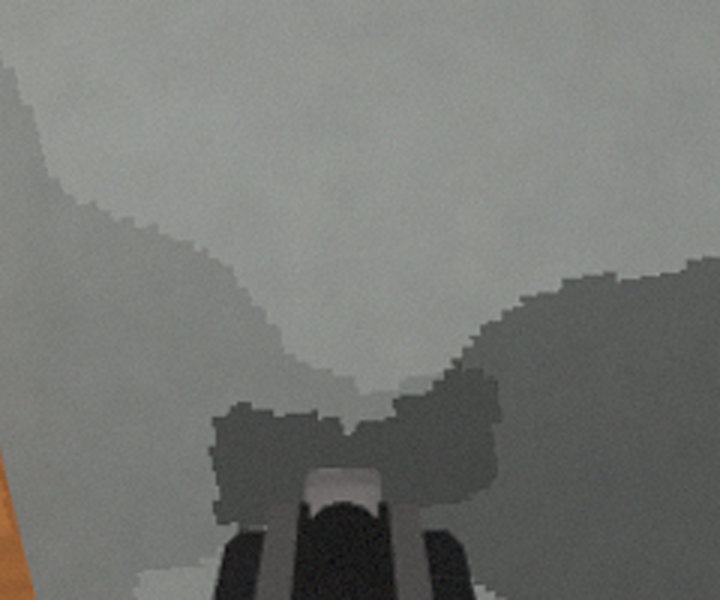

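jog_arm --deltas '[0, 0, 0, 0, 0, 0, 1, 0, 0, 0, 0, 0, 0, 0.3, 0, 0, 0, 0, 0, 0, -0.3, 0, 0, 0, 0, 0, 0, -0.3, 0, 0, 0, 0, 0, 0, -0.3, 0, 0, -0.5, 0, 0, 0, -0.3, 0, 0, -1.2, 0, 0, 0, -0.3, 0, 0, -2, 0, 0, 0, -0.3, 0, 0, -2.8, 0, 0, 0, -0.3, 0, 0, -3.4, 0, 0, 0, -0.3, 0, 0, -3.6, 0, 0, 0, -0.3, 0, 0, -3.6, 0, 0, 0, -0.3]'

```text
clock: 14.68
tool_pos: [0.5855, 0.0683, 0.2324]
eef_rot: [-179.8, 0.2, -100.0]
force: [-0.6, -0.1, -0.2]
opening: 0.0554
```

Run:
```python
from h import *
go([.4975,-.0385,.23],-95.6)
go([.4975,-.0385,.23],-5.6)
c=env.read_camera("wrist");cv2.imwrite("pics/w12.png",c["frame"])
S=env.read_camera("scene");crop(S,270,140,400,240,6,"s12c.png")
```

```text
clk 14.68 pos [0.5855 0.0683 0.2324] rot [-179.79    0.21 -100.02] F [-0.6 -0.1 -0.2] T [ 0.05 -0.04 -0.01] open 0.0554 q [  2.4  19.3  86.1   0.2  74.4 102.4]
  d [4.82, 2.72, 0.07] r [-0.04, 0.03, -0.74] rows>= 3.3
clk 14.68 pos [0.5855 0.0683 0.2324] rot [-179.79    0.21 -100.02] F [-0.6 -0.1 -0.2] T [ 0.05 -0.04 -0.01] open 0.0554 q [  2.4  19.3  86.1   0.2  74.4 102.4]
  d [4.82, 2.72, 0.07] r [-0.06, -0.0, -15.74] rows>= 13.2
```

View pics/s12c.png

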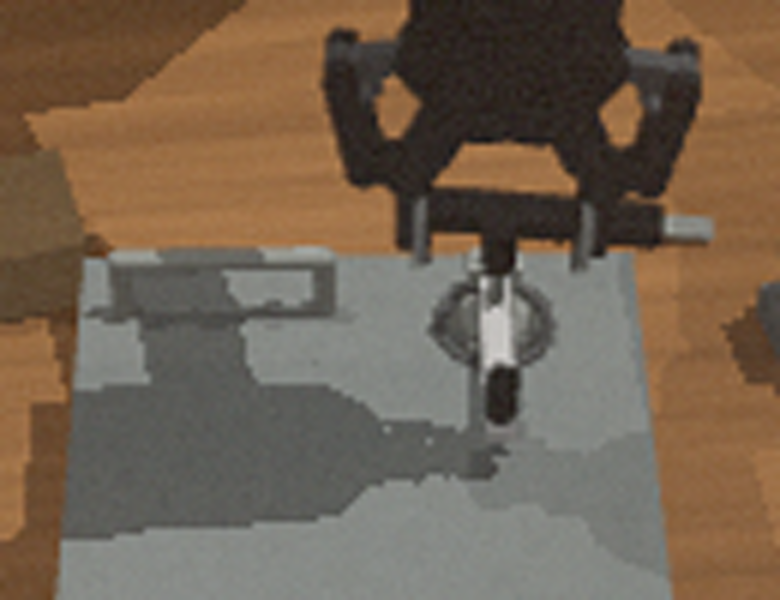

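View pics/w12.png

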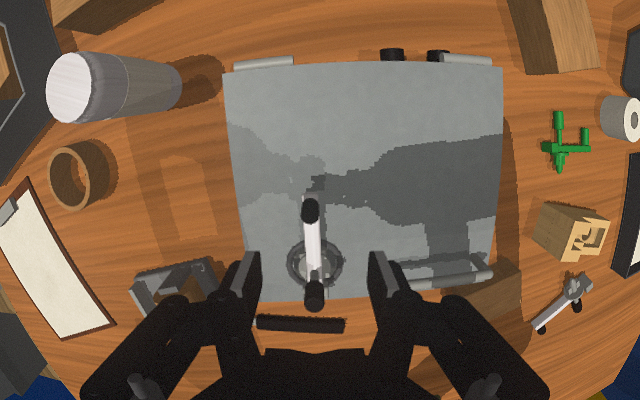

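jog_arm --deltas '[0.4, 0.23, 0, 0, 0, -1.15, -0.3, 0.8, 0.46, 0, 0, 0, -2.3, -0.3, 1.2, 0.69, 0, 0, 0, -3.45, -0.3, 1.6, 0.92, 0, 0, 0, -4.6, -0.3, 2, 1.15, 0, 0, 0, -5.75, -0.3, 2.4, 1.38, 0, 0, 0, -6.9, -0.3, 2.8, 1.6, 0, 0, 0, -8.05, -0.3, 3.2, 1.83, 0, 0, 0, -9.2, -0.3, 3.6, 2.06, 0, 0, 0, -10.35, -0.3, 4, 2.29, 0, 0, 0, -11.5, -0.3, 4.4, 2.5, 0, 0, 0, -12.65, -0.3, 4.8, 2.7, 0, 0, 0, -13.8, -0.3]'

```text
clock: 15.78
tool_pos: [0.4952, -0.0384, 0.2282]
eef_rot: [-179.9, 0.3, -16.9]
force: [0.1, 0.4, 0.6]
opening: 0.0549
```

Run:
```python
from h import *
go([.4975,-.0385,.23],-5.6)
c=env.read_camera("wrist");cv2.imwrite("pics/w13.png",c["frame"])
S=env.read_camera("scene");crop(S,270,140,400,240,6,"s13c.png")
```

```text
clk 15.78 pos [ 0.4952 -0.0384  0.2282] rot [-179.88    0.26  -16.87] F [0.1 0.4 0.6] T [-0.02 -0.08  0.  ] open 0.0549 q [-9.4 12.5 96.9  0.2 70.9  7.4]
  d [0.09, -0.02, -0.07] r [-0.02, 0.04, -1.88] rows>= 1.6
```

View pics/w13.png

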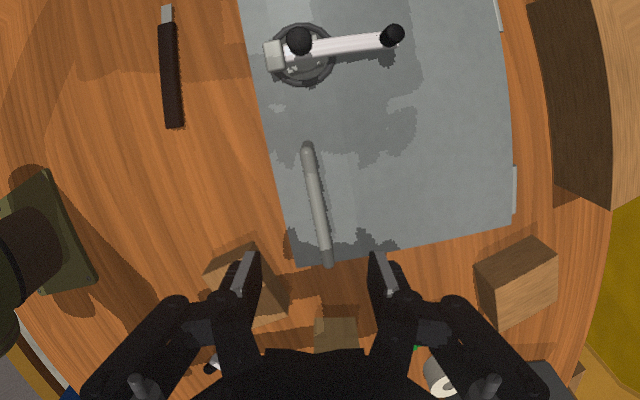

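View pics/s13c.png

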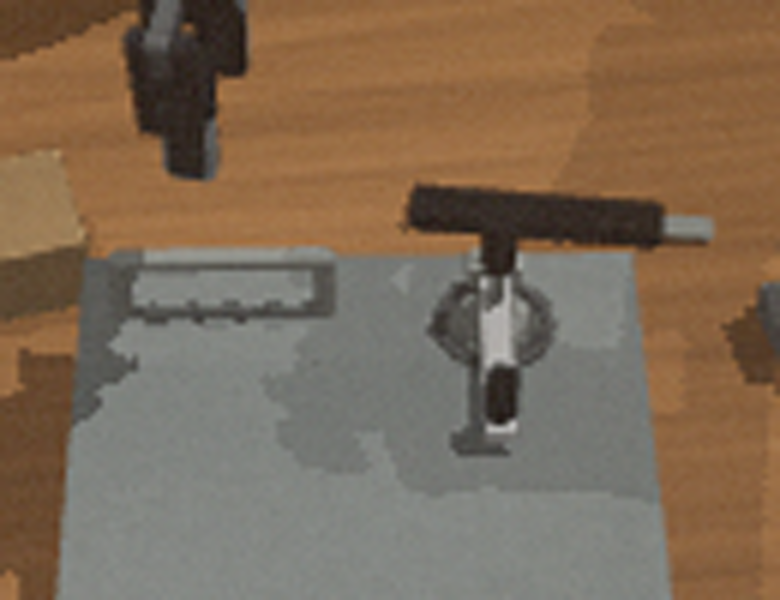

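Run:
```python
from h import *
c=env.read_camera("wrist");S=env.read_camera("scene")
W=lambda u,v:rayf(c,u,v);sc=lambda x,y:ray(S,270+x/6,140+y/6)
print("handle +y end",tri(W(308,149),sc(328,256)),"-y end",tri(W(328,261),sc(115,256)))
h=[plane(W(308,150),.135),plane(W(328,261),.135)];print("handle",h,(h[0]+h[1])/2)
d=h[0]-h[1];print(np.degrees(np.arctan2(d[1],d[0])))
print("knob top",tri(W(397,33),sc(505,370)),"sleeve top",tri(W(299,38),sc(500,238)),"ring ctr",tri(W(304,55),sc(491,322)))
```

```text
handle +y end (array([0.50555352, 0.00848562, 0.13858409]), [np.float64(0.001283849221698706), np.float64(0.0012838492216987263)]) -y end (array([ 0.49339834, -0.08290083,  0.1373953 ]), [np.float64(0.0004655940422692132), np.float64(0.00046559404226918105)])
handle [array([0.50472855, 0.00602862, 0.135     ]), array([ 0.492844  , -0.08469999,  0.135     ])] [ 0.49878628 -0.03933569  0.135     ]
82.53730797293966
knob top (array([0.58725402, 0.07146663, 0.14757352]), [np.float64(0.0028238021277132274), np.float64(0.0028238021277131806)]) sleeve top (array([0.52271136, 0.08096254, 0.15809949]), [np.float64(0.0008933156310780972), np.float64(0.0008933156310781214)]) ring ctr (array([0.52286309, 0.07838334, 0.10436535]), [np.float64(0.0017153672246786754), np.float64(0.0017153672246786817)])
```

jog_arm --deltas '[0.06, 0, 0.2, 0, 0.04, -0.95, -0.3, 0.12, 0, 1, 0, 0.04, -1.88, -0.3, 0.12, 0, 2, 0, 0.04, -1.88, -0.3, 0.12, 0, 3, 0, 0.04, -1.88, -0.3, 0.12, 0, 3.6, 0, 0.04, -1.88, -0.3, 0.12, 0, 3.78, 0, 0.04, -1.88, -0.3, 0.12, 0, 3.78, 0, 0.04, -1.88, -0.3]'

```text
clock: 16.57
tool_pos: [0.4982, -0.0379, 0.1328]
eef_rot: [-179.8, 0.1, -6.3]
force: [-0.5, 0.4, -0.5]
opening: 0.0553
```

Run:
```python
from h import *
go([.4985,-.0385,.134],-5.6)
c=env.read_camera("wrist");crop(c,180,100,460,310,2.8,"w14.png")
```

```text
clk 16.57 pos [ 0.4982 -0.0379  0.1328] rot [-1.7981e+02  1.0000e-01 -6.2600e+00] F [-0.5  0.4 -0.5] T [-0.02 -0.    0.04] open 0.0553 q [ -9.3  18.7 104.1   0.2  57.3  -3.2]
  d [0.02, 0.02, -0.05] r [-0.03, 0.02, -0.11] rows>= 0.1
```

View pics/w14.png

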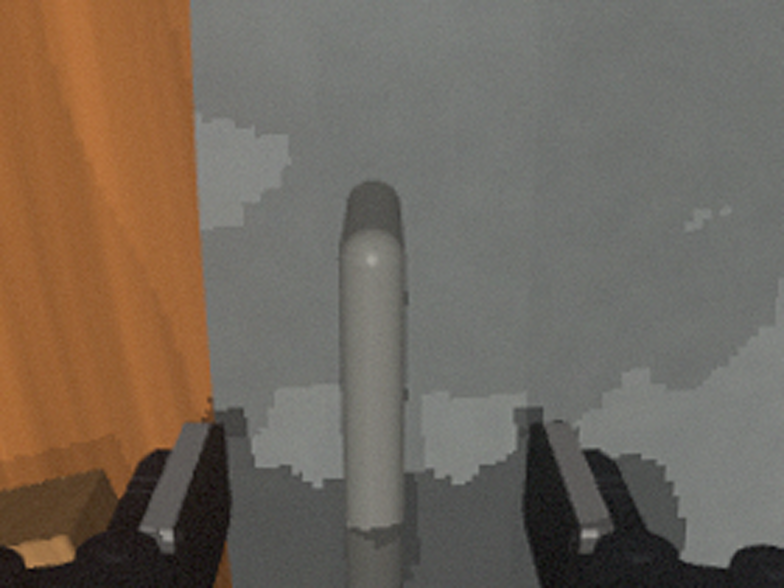

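jog_arm --deltas '[0, 0, 0, 0, 0, 0, 0.4, 0, 0, 0, 0, 0, 0, 1, 0, 0, 0, 0, 0, 0, 1, 0, 0, 0, 0, 0, 0, 1, 0, 0, 0, 0, 0, 0, 1, 0, 0, 0, 0, 0, 0, 1]'

```text
clock: 17.12
tool_pos: [0.4977, -0.038, 0.1349]
eef_rot: [-179.8, 0.1, -6.2]
force: [-4.5, 0.7, 6.1]
opening: 0.0078
```

Run:
```python
from h import *
o=env.observe();go(o["tool_pos"],-5.6)
for th in np.arange(0,1.11,.1):
    x=-.19*np.cos(th)+.04*np.sin(th)+.19; z=.19*np.sin(th)+.04*np.cos(th)-.04
    print(round(th,2),"x",round(x/.025,2),"z",round(-z/.025,2),"rot6",round(np.degrees(th)/6,2))
```

```text
clk 17.12 pos [ 0.4977 -0.038   0.1349] rot [-1.7982e+02  6.0000e-02 -6.2400e+00] F [-4.5  0.7  6.1] T [0.11 0.66 0.02] open 0.0078 q [ -9.3  18.5 104.    0.2  57.5  -3.2]
  d [0.0, 0.0, 0.0] r [-0.03, 0.01, -0.11] rows>= 0.1
0.0 x 0.0 z -0.0 rot6 0.0
0.1 x 0.2 z -0.75 rot6 0.95
0.2 x 0.47 z -1.48 rot6 1.91
0.3 x 0.81 z -2.17 rot6 2.86
0.4 x 1.22 z -2.83 rot6 3.82
0.5 x 1.7 z -3.45 rot6 4.77
0.6 x 2.23 z -4.01 rot6 5.73
0.7 x 2.82 z -4.52 rot6 6.68
0.8 x 3.45 z -4.97 rot6 7.64
0.9 x 4.13 z -5.35 rot6 8.59
1.0 x 4.84 z -5.66 rot6 9.55
1.1 x 5.58 z -5.9 rot6 10.5
```

jog_arm --deltas '[0.1, 0, -0.37, 0, 0, 0, 1, 0.2, 0, -0.75, 0, 0, 0, 1, 0.33, 0, -1.12, 0, 0, 0, 1, 0.47, 0, -1.48, 0, 0, 0, 1, 0.64, 0, -1.83, 0, 0, 0, 1, 0.81, 0, -2.17, 0, 0, 0, 1]'

```text
clock: 17.62
tool_pos: [0.5167, -0.04, 0.1886]
eef_rot: [-179.8, 0.3, -6.3]
force: [2.5, 1.1, -13.5]
opening: 0.0078
```

Run:
```python
from h import *
o=env.observe();go(o["tool_pos"],-5.6)
S=env.read_camera("scene");crop(S,240,110,420,290,4,"s15.png")
```

```text
clk 17.62 pos [ 0.5167 -0.04    0.1886] rot [-179.79    0.27   -6.25] F [  2.5   1.1 -13.5] T [ 0.22 -0.07  0.03] open 0.0078 q [-9.2 16.4 97.7  0.2 66.2 -3.1]
  d [0.0, 0.0, 0.0] r [-0.04, 0.04, -0.11] rows>= 0.1
```

View pics/s15.png

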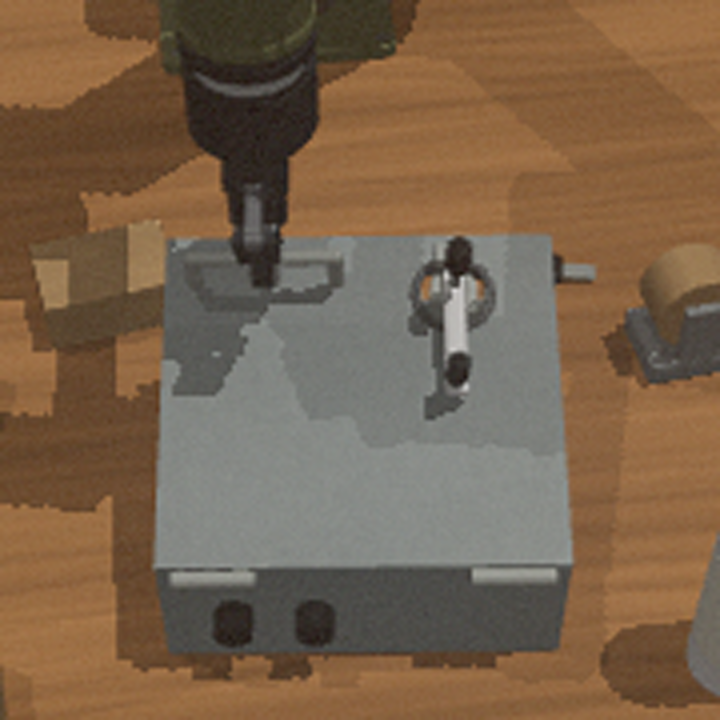

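jog_arm --deltas '[0.2, 0, -0.34, 0, 0, 0, 1, 0.41, 0, -0.66, 0, 0, 0, 1, 0.74, 0, -1.1, 0, 0, 0, 1, 1.04, 0, -1.45, 0, 0, 0, 1, 1.42, 0, -1.84, 0, 0, 0, 1, 1.77, 0, -2.15, 0, 0, 0, 1, 2.19, 0, -2.49, 0, 0, 0, 1, 2.64, 0, -2.8, 0, 0, 0, 1, 3.11, 0, -3.07, 0, 0, 0, 1, 3.6, 0, -3.32, 0, 0, 0, 1, 4.03, 0, -3.49, 0, 0, 0, 1, 4.5, 0, -3.66, 0, 0, 0, 1]'

```text
clock: 18.67
tool_pos: [0.6256, -0.0514, 0.2835]
eef_rot: [-179.7, 0.7, -6.2]
force: [-10.4, 4.1, 2.3]
opening: 0.0076
```

Run:
```python
from h import *
o=env.observe();go(o["tool_pos"],-5.6)
S=env.read_camera("scene");crop(S,240,80,420,260,4,"s16.png")
```

```text
clk 18.67 pos [ 0.6256 -0.0514  0.2835] rot [-179.72    0.66   -6.23] F [-10.4   4.1   2.3] T [0.52 2.17 0.03] open 0.0076 q [-8.7 20.8 76.1  0.3 83.7 -2.5]
  d [0.0, 0.0, 0.0] r [-0.05, 0.11, -0.11] rows>= 0.1
```

View pics/s16.png

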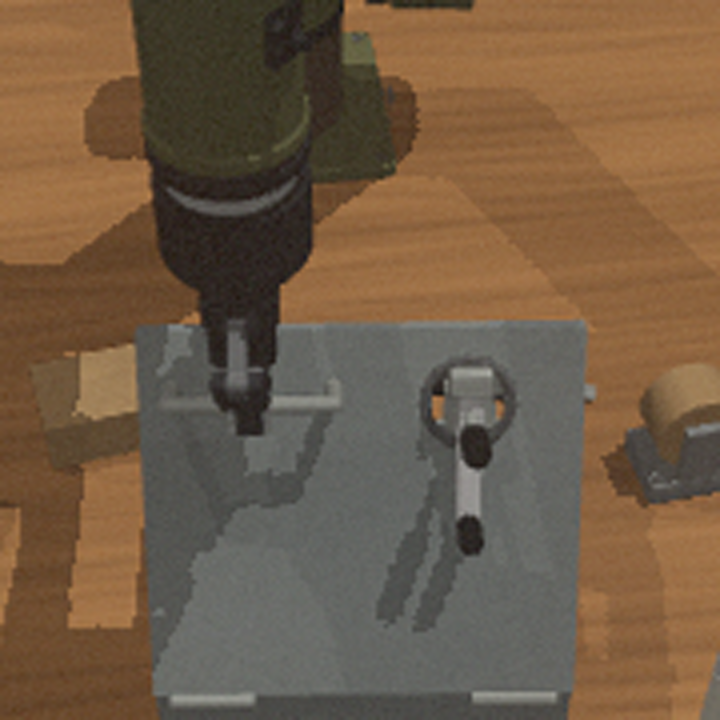

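jog_arm --deltas '[0, 0, 0, 0, 0, 0, 1, 0, 0, 0, 0, 0, 0, 1, 0, 0, 0, 0, 0, 0, 0.7, 0, 0, 0, 0, 0, 0, 0.5, 0, 0, 0, 0, 0, 0, 0.5, 0, 0, 0, 0, 0, 0, 0.5]'

```text
clock: 19.22
tool_pos: [0.6298, -0.0521, 0.2865]
eef_rot: [-179.7, 0.2, -6.2]
force: [-0.1, 0.9, 0.1]
opening: 0.0214
```

Run:
```python
from h import *
o=env.observe();go(o["tool_pos"],-5.6)
c=env.read_camera("wrist");cv2.imwrite("pics/w17.png",c["frame"])
```

```text
clk 19.22 pos [ 0.6298 -0.0521  0.2865] rot [-1.7973e+02  1.6000e-01 -6.2400e+00] F [-0.1  0.9  0.1] T [0.02 0.01 0.05] open 0.0214 q [-8.7 20.8 75.7  0.3 83.7 -2.5]
  d [0.0, 0.0, 0.0] r [-0.05, 0.03, -0.11] rows>= 0.1
```

View pics/w17.png

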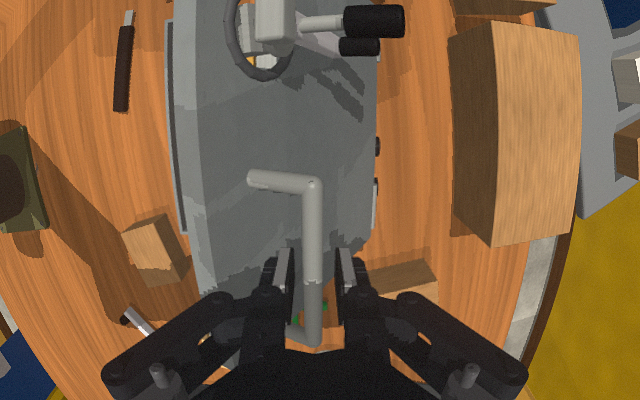

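jog_arm --deltas '[0, 0, -0.3, 0, 0, 0, 0.5, 0, 0, -0.8, 0, 0, 0, 0.5, 0, 0, -1.5, 0, 0, 0, 0.5, 0, 0, -2.3, 0, 0, 0, 0.5, 0, 0, -3.1, 0, 0, 0, 0.5, 0, 0, -3.8, 0, 0, 0, 0.5, 0, 0, -4, 0, 0, 0, 0.5, 0, 0, -4, 0, 0, 0, 0.5]'

```text
clock: 19.93
tool_pos: [0.6308, -0.0527, 0.3889]
eef_rot: [-179.7, -0.1, -6.2]
force: [0.1, -0.5, -0.4]
opening: 0.0214
```

Run:
```python
from h import *
o=env.observe();go(o["tool_pos"],-5.6)
c=env.read_camera("wrist");cv2.imwrite("pics/w18.png",c["frame"])
S=env.read_camera("scene");crop(S,260,120,400,260,5,"s18.png");cv2.imwrite("pics/s18f.png",S["frame"])
```

```text
clk 19.93 pos [ 0.6308 -0.0527  0.3889] rot [-1.7974e+02 -1.0000e-01 -6.2400e+00] F [ 0.1 -0.5 -0.4] T [ 0.01  0.02 -0.02] open 0.0214 q [-8.7 18.5 65.2  0.3 96.3 -2.5]
  d [0.0, 0.0, 0.0] r [-0.04, -0.02, -0.11] rows>= 0.1
```

View pics/s18.png

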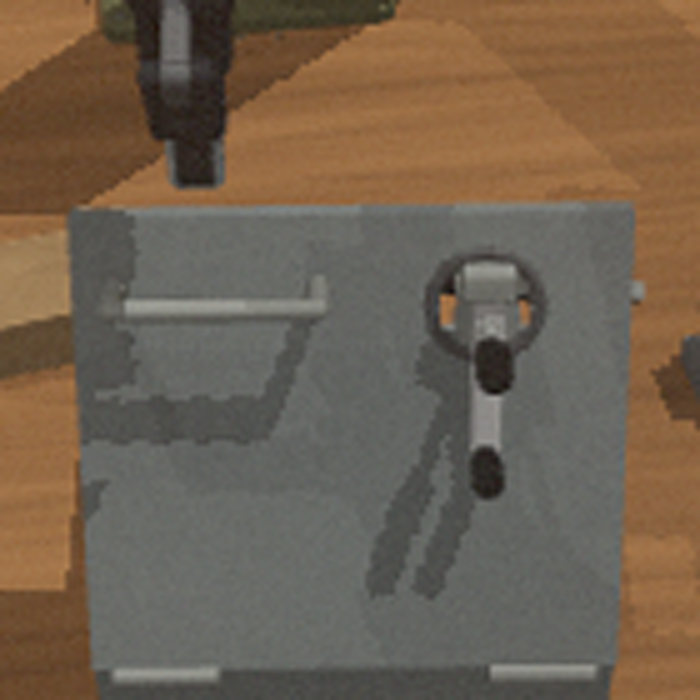

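View pics/w18.png

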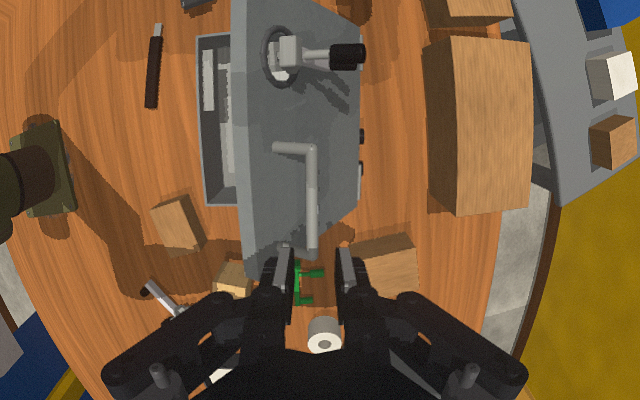

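View pics/s18f.png

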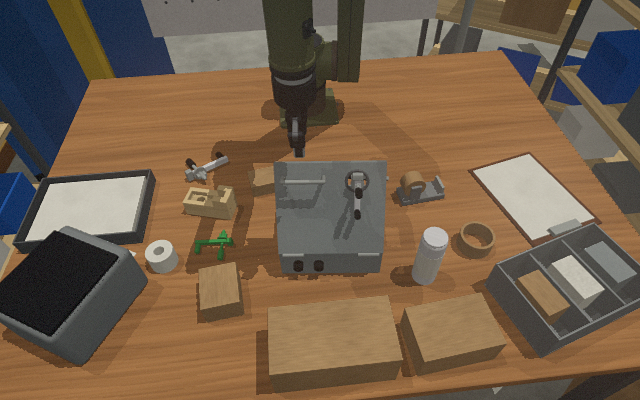

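Run:
```python
from h import *
c=env.read_camera("wrist");S=env.read_camera("scene")
crop(c,230,0,390,140,5,"w19.png")
W=lambda u,v:rayf(c,u,v);sc=lambda x,y:ray(S,260+x/5,120+y/5)
h=tri(W(312,150),sc(322,305));print("handle",h)
x=np.array([np.cos(np.radians(-5.7)),np.sin(np.radians(-5.7)),0]);y=np.array([-x[1],x[0],0])
# hinge: handle closed (.4985,-.0385,.135) +.19x -.04z
H=np.array([.4985,-.0385,.135])+.19*x-np.array([0,0,.04])
r=h[0]-H;a,b=r@x,r[2];print("r",a,b,np.hypot(a,b));phi=np.arctan2(b,-a)-np.arctan2(.04,.19);print("theta handle",phi)
o=np.array([.6308-.0010,-.052,.2865]);
r=o-H;print("theta grip",np.arctan2(r[2],-(r@x))-np.arctan2(.04,.19))
# predicted key pts at theta for gap g
for th in(1.0,1.05,1.1,1.15):
    ex=np.cos(th)*x-np.sin(th)*np.array([0,0,1]);ez=np.sin(th)*x+np.cos(th)*np.array([0,0,1])
    m=H-.18*ex+.06*y+.01*ez
    f=lambda p:(((np.array(proj(S,p))-[260,120])*5).round(0).tolist(),np.round((np.array(proj(c,p,True))-[230,0])*5,0).tolist())
    print(th,"edge",f(H-.22*ex+.006*ez+.185*y*0),"handle+y",f(H-.19*ex+.045*y+.04*ez),"mouth",f(m))
    for g in(0,.008): print("   g",g,"sleeve top",f(m+ez*(.062+g)),"knob top",f(m+ez*(.04+g)+.065*ex))
```

```text
handle (array([ 0.6339762 , -0.00588165,  0.28305063]), [np.float64(0.0023799572213158192), np.float64(0.0023799572213158483)])
r -0.0584332972741082 0.1880506332904189 0.1969200114545292
theta handle 1.0620269990686222
theta grip 1.0691703571633815
1.0 edge ([213.0, 214.0], [70.0, 1028.0]) handle+y ([314.0, 296.0], [344.0, 735.0]) mouth ([348.0, 302.0], [233.0, 629.0])
   g 0 sleeve top ([350.0, 337.0], [560.0, 642.0]) knob top ([351.0, 467.0], [618.0, 612.0])
   g 0.008 sleeve top ([351.0, 342.0], [608.0, 645.0]) knob top ([351.0, 473.0], [656.0, 614.0])
1.05 edge ([211.0, 221.0], [122.0, 1039.0]) handle+y ([315.0, 307.0], [403.0, 737.0]) mouth ([349.0, 308.0], [277.0, 630.0])
   g 0 sleeve top ([351.0, 352.0], [626.0, 643.0]) knob top ([351.0, 477.0], [651.0, 613.0])
   g 0.008 sleeve top ([351.0, 358.0], [677.0, 646.0]) knob top ([352.0, 484.0], [690.0, 615.0])
1.1 edge ([210.0, 228.0], [179.0, 1050.0]) handle+y ([315.0, 318.0], [465.0, 739.0]) mouth ([349.0, 316.0], [325.0, 630.0])
   g 0 sleeve top ([351.0, 367.0], [692.0, 645.0]) knob top ([352.0, 487.0], [683.0, 614.0])
   g 0.008 sleeve top ([352.0, 374.0], [744.0, 648.0]) knob top ([352.0, 495.0], [724.0, 616.0])
1.15 edge ([209.0, 237.0], [241.0, 1060.0]) handle+y ([315.0, 331.0], [529.0, 741.0]) mouth ([349.0, 324.0], [375.0, 631.0])
   g 0 sleeve top ([352.0, 384.0], [757.0, 646.0]) knob top ([352.0, 498.0], [716.0, 614.0])
   g 0.008 sleeve top ([352.0, 392.0], [810.0, 650.0]) knob top ([352.0, 507.0], [757.0, 617.0])
```

View pics/w19.png

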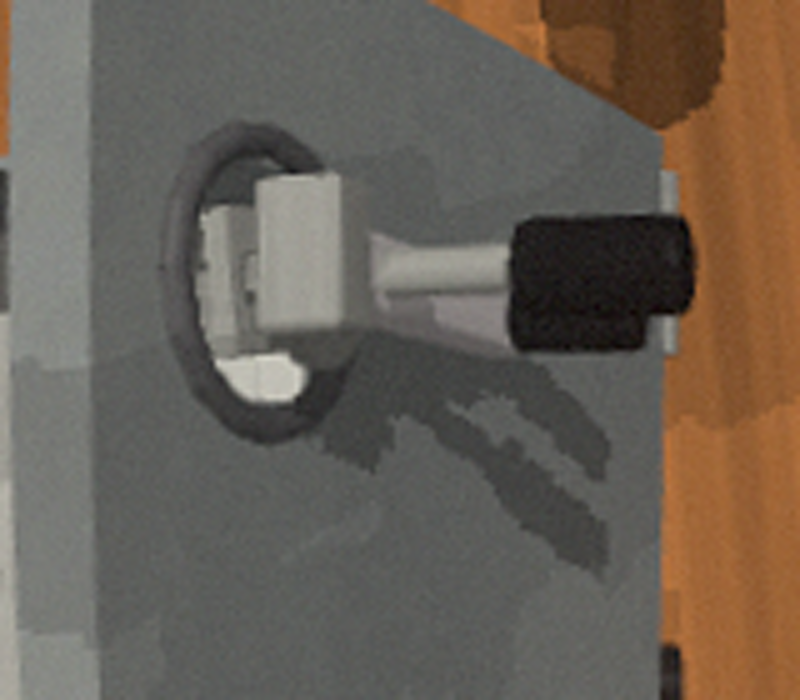

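Run:
```python
from h import *
c=env.read_camera("wrist");S=env.read_camera("scene")
x=np.array([np.cos(np.radians(-5.7)),np.sin(np.radians(-5.7)),0]);y=np.array([-x[1],x[0],0]);Z=np.array([0,0,1])
H=np.array([.4985,-.0385,.135])+.19*x-.04*Z
f=lambda p:(((np.array(proj(S,p))-[260,120])*5).round(0).tolist(),np.round((np.array(proj(c,p,True))-[230,0])*5,0).tolist())
for th in(1.05,1.1):
    ex=np.cos(th)*x-np.sin(th)*Z;ez=np.sin(th)*x+np.cos(th)*Z;m=H-.18*ex+.12*y+.01*ez
    print(th,"mouth",f(m))
    for g in(0,.008): print("   g",g,"sleeve top",f(m+ez*(.062+g)),"sleeve bot",f(m+ez*(.036+g)),"knob top",f(m+ez*(.04+g)+.065*ex),"block top ctr",f(m+ez*(.018+g)-.028*ex))
```

```text
1.05 mouth ([483.0, 306.0], [274.0, 271.0])
   g 0 sleeve top ([495.0, 350.0], [631.0, 237.0]) sleeve bot ([490.0, 331.0], [470.0, 249.0]) knob top ([489.0, 475.0], [656.0, 300.0]) block top ctr ([487.0, 256.0], [263.0, 236.0])
   g 0.008 sleeve top ([496.0, 356.0], [683.0, 234.0]) sleeve bot ([491.0, 336.0], [518.0, 245.0]) knob top ([490.0, 482.0], [696.0, 298.0]) block top ctr ([489.0, 261.0], [310.0, 229.0])
1.1 mouth ([485.0, 314.0], [323.0, 266.0])
   g 0 sleeve top ([496.0, 365.0], [698.0, 238.0]) sleeve bot ([491.0, 343.0], [531.0, 247.0]) knob top ([490.0, 485.0], [690.0, 300.0]) block top ctr ([489.0, 266.0], [331.0, 229.0])
   g 0.008 sleeve top ([498.0, 372.0], [752.0, 236.0]) sleeve bot ([493.0, 349.0], [581.0, 244.0]) knob top ([491.0, 493.0], [731.0, 300.0]) block top ctr ([491.0, 273.0], [381.0, 223.0])
```

Run:
```python
from h import *
S=env.read_camera("scene");crop(S,335,160,385,225,10,"s20.png")
```

```text
(no output)
```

View pics/s20.png

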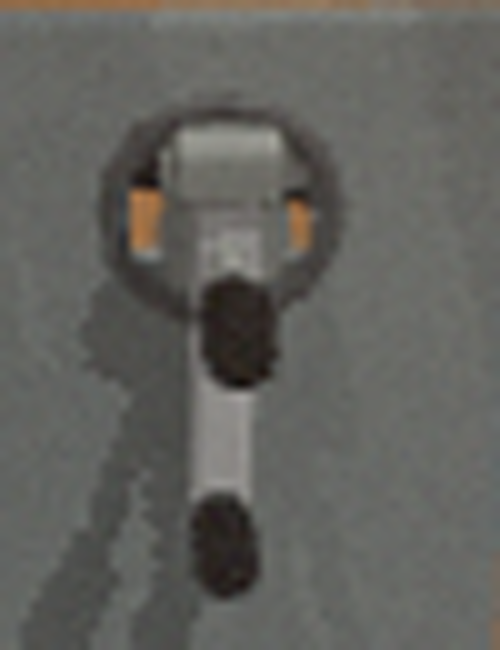

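```bash
cat > fit.py <<'E'
from h import *
from scipy.optimize import least_squares
c=env.read_camera("wrist");S=env.read_camera("scene")
x=np.array([np.cos(np.radians(-5.7)),np.sin(np.radians(-5.7)),0]);y=np.array([-x[1],x[0],0]);Z=np.array([0,0,1])
H=np.array([.4985,-.0385,.135])+.19*x-.04*Z;th=1.06
ex=np.cos(th)*x-np.sin(th)*Z;ez=np.sin(th)*x+np.cos(th)*Z;m=H-.18*ex+.12*y+.01*ez
B=np.stack([ex,y,ez],1)
pts={"st":(0,0,.062),"sb":(0,0,.036),"kt":(.065,0,.040),"bl":(-.028,0,.018),"bl2":(-.014,0,.018)}
sob={"st":(243,358),"sb":(233,300),"kt":(230,572),"bl":(228,130),"bl2":(225,203)}
wob={"st":(692,266),"sb":(512,268),"bl":(343,253),"kt":(648,312)}
def res(v):
    Rk=R.from_rotvec(v[3:6]);r=[]
    for k,p in pts.items():
        P=m+B@(Rk.apply(p)+v[:3])
        if k in sob:
            q=proj(S,P);r+=[q[0]-(335+sob[k][0]/10),q[1]-(160+sob[k][1]/10)]
        if k in wob:
            q=proj(c,P,True);r+=[q[0]-(230+wob[k][0]/5),q[1]-wob[k][1]/5]
    return np.array(r)
s=least_squares(res,np.zeros(6),loss="soft_l1")
print("shift mm",(s.x[:3]*1000).round(1),"rot deg",np.degrees(s.x[3:]).round(1));print(res(s.x).round(1))
E
python3 fit.py
```

```text
shift mm [ 1.1 -1.8  4.4] rot deg [0.9 8.3 1.2]
[-1.5 -0.1 -0.2 -0.3 -1.3 -0.   2.3 -0.2 -0.9 -0.1 -0.3 -0.4 -1.2  1.5
 -0.7 -0.6 -0.9  0.1]
```

jog_arm --deltas '[0, -0.6, 0, 0, 0, 0, 0.5, 0, -1.5, 0, 0, 0, 0, 0.5, 0, -2.5, 0, 0, 0, 0, 0.5, 0, -3.5, 0, 0, 0, 0, 0.5, 0, -4, 0, 0, 0, 0, 0.5, 0, -4, 0, 0, 0, 0, 0.5]'

```text
clock: 20.88
tool_pos: [0.6406, 0.0503, 0.3856]
eef_rot: [-179.6, 0.3, -6.0]
force: [-0.0, 0.3, -0.2]
opening: 0.021
```

Run:
```python
from h import *
c=env.read_camera("wrist");cv2.imwrite("pics/w21f.png",c["frame"]);crop(c,230,90,390,230,5,"w21.png")
S=env.read_camera("scene");crop(S,335,160,385,225,10,"s21.png")
a=cv2.imread("pics/s20.png").astype(int);b=cv2.imread("pics/s21.png").astype(int);print(np.abs(a-b).mean())
```

```text
4.440853333333333
```

View pics/w21.png

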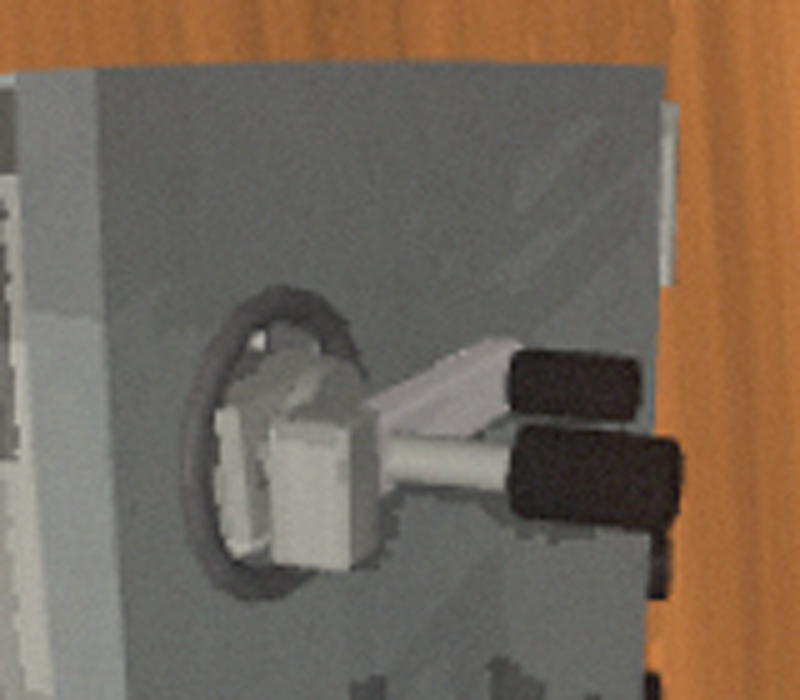

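View pics/s21.png

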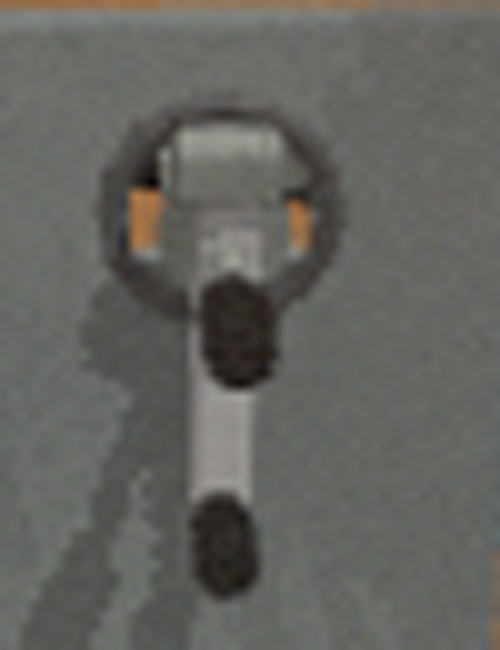

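Run:
```python
from h import *
T=env.read_camera("top");cv2.imwrite("pics/t22.png",T["frame"])
o=env.observe();print(o["clock"],o["force"].round(1));print(env.hand_in())
```

```text
21.0333 [-0.6 -0.9  0.6]
the job is handed in; nothing more can be done
None
```

View pics/t22.png

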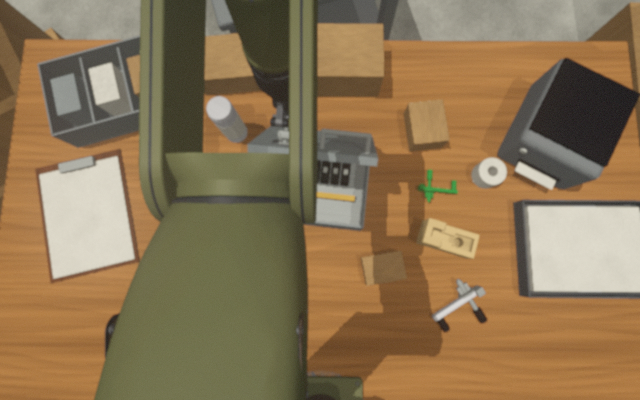

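The job is handed in at 21.0 s. The key went from the holder into the latch. I turned it clockwise by the knob from about 71° to about -10° in world yaw. I then raised the cover by its handle, let go and backed clear.

**Cover:** It stayed open by itself at about 1.06 rad. The handle seen from two cameras and the pose at release gave 1.06 and 1.07 rad.

**Key going in:** It stopped firmly at 41 N. By the camera views the key's origin was then about 105 mm up, which matches the mouth height I worked out from the box, and the latch turned with it. My first estimate of the mouth was about 99 mm, so this check depends on the later figure. A check after turning put the knob top 2.5 mm above where a key fully home would have it.

**Key at the end:** It was not perfectly flush. It leaned about 8° downhill within its play, with its origin about 3 to 5 mm from the mouth (limit 8 mm). My two estimates differed by about 2 mm. Scene pictures about 1 s apart showed it at rest.

**Other things on the bench:** Those in view looked unmoved in the last pictures. The last picture was the top view, where the arm hid the tape roll, dispenser and cutter. The scene view about 1 s earlier showed the tape roll and dispenser in place, and the cutter was last seen in place in the wrist picture taken with it.

**Robot:** The wrist force was about zero at the end, and the gripper was about 80 mm or more above the handle.

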